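File the full cassette magazine in the keeper well

ROBOT

A 6-joint arm with a two-finger parallel gripper is mounted at the origin on the work surface. World frame = base frame: x ahead of the robot, y to its left, z up, the work surface at z = 0. Lengths are in m, angles in rad, forces in N, time in s.
With the tool pointing down it reaches from about 0.275 to 0.85 m from the base axis. Payload 5.2 kg.
Tool frame: the origin (TCP) lies at the very end of the fingers, on their centre line; the grasp point (between the pads) lies 19 mm behind it; z points along the fingers, y is the line along which they close (so a half turn about z gives the same grasp; the last joint's range is limited). The gripper opens to 85 mm and grips with 20 to 120 N. Pads are 22 mm wide; open, the fingers measure 114 mm over their backs; the gripper's body (76 mm by 85 mm) begins 54 mm behind the grasp point. The pads swing forward as they close: fully open they stand 13 mm farther back than shut.
Start: joints at [-1.449, 0.259, 1.535, -0, 1.348, -0.203], TCP at [0.176, -0.521, 0.231] pointing down, gripper open.
Joint ranges: [-3.14, 3.14], [-0.91, 2.08], [0.19, 2.58], [-1.22, 4.36], [0.22, 2.71], [-3.12, 3.12]. Speed limits (rad/s): [2.57, 2.57, 3.14, 3.14, 3.14, 3.14].

INTERFACE

Orientations are given as [roll, pitch, yaw] about the fixed x, y, z axes, in that order (R = Rz(yaw) Ry(pitch) Rx(roll)).
In Python, from plant import observe, get_image, sign_off gives the robot as it stands.
- The arm moves only by the tool step_arm, never from a script. Its argument "deltas" is text: rows parted by semicolons, each of 6 numbers parted by spaces: the shift along the tool's x, y, z in cm, then the turn, a rotation vector about the tool's x, y, z in rad. In form: dx dy dz ax ay az; .... A call has 1 to 5 rows; each row shifts and turns the commanded pose from where the row before left it, along the tool's axes as they then stand; what a row does not reach is not made up. A row lasts 1/12 s, in which the tool goes at most 41.7 mm and 7.16 degrees, less where a joint would pass 70% of its speed; a pose out of reach is approached as far as the arm can. A call is refused whole if a number of a shift passes 4.17 or a number of a turn 0.125, either way. A call with a gripper value outside its range is refused whole. "fingers" is the closure, from 0 (fully open) to 1 (shut), set as the call begins (left out, the last holds). The fingers move at their own pace and stop on an object; the grip force is fixed at half the most. Time passes only in rows, so rows that do not move let the fingers close. It gives the time, the measured TCP pose, the force, the opening and the grip force at its end, in the units of the state.
- observe(): the state, without advancing time (a new reading comes with each control period).
- get_image(name): name is "scene" or "side" or "wrist"; returns a dict with "img" (384x512x3 uint8, red, green, blue), "fovy" (degrees; the focal length in pixels is half the picture's height over the tangent of half this angle, whatever the lens; pixels are square), "cx", "cy" (the principal point, pixels), "xyz" and "attitude" of the camera in the world. Camera axes: x right, y down, z forward; pixel columns grow to the right and rows downward; lengths in m; the calibration is good to about 2 mm. A picture is of the moment at which its call begins. There is no depth.
- sign_off(): hands the job in; it is judged then, once.
The state is a dict: "time": time; "q": joint angles; "qd": joint speeds; "joint_efforts": joint torques, N m; "position": TCP position; "tool_rot": TCP orientation; "force": force on the tool from outside, world axes, zero at the start; "ft_torque": the same for the moment, N m; "grip_width": finger opening in m; "grip_force": force on a finger pad.
Only numpy, scipy, OpenCV 4.12 (cv2) and the standard library are available. Lean on these libraries where they do the work, as an engineer would, in place of code of your own. Each camera call takes 0.05 s, during which the arm holds its last target. There are 200 camera calls.

TASK

Of the two identical closed magazines on the bench, find the full one by its weight. Prop it on the sloped rest, foot against the ledge, let go and take it again by its top end; then tip it into the stand's well toe first, so that the toe passes under the keeper lip, straighten it and lower it (do not drop it) until it stands upright on the well's floor, and let go. Leave the empty magazine lying on the bench and the other items where they are.

Things in the scene. Friction and masses are not known exactly. Their poses are not given: they have to be found in the camera images.
- magazine_p_center (a point): Centre of the box of one of two identical-looking closed aluminium magazines: 170 x 30 x 40 mm plus a toe (see its toe point). One is full (330 to 440 g), one empty (130 to 190 g); mass centre near mid-length. Axes: x (170 mm) from foot to top end, y (30 mm) the way the toe sticks out, z (40 mm) up as it lies at first, top end roughly towards the robot.
- magazine_p_foot (a point): Centre of the foot end face of magazine_p, 85 mm from the box centre along -x; same axes.
- magazine_p_toe (a point): Middle of the outer end of the toe of magazine_p: a 10 mm thick, 40 mm wide plate flush with the foot end face that sticks out 26 mm beyond the box's +y face (its end is 41 mm from the box axis); same axes.
- magazine_p: The magazine of point magazine_p_center; origin 20 mm from that point along -z; same axes.
- magazine_q_center (a point): Centre of the box of one of two identical-looking closed aluminium magazines: 170 x 30 x 40 mm plus a toe (see its toe point). One is full (330 to 440 g), one empty (130 to 190 g); mass centre near mid-length. Axes: x (170 mm) from foot to top end, y (30 mm) the way the toe sticks out, z (40 mm) up as it lies at first, top end roughly towards the robot.
- magazine_q_foot (a point): Centre of the foot end face of magazine_q, 85 mm from the box centre along -x; same axes.
- magazine_q_toe (a point): Middle of the outer end of the toe of magazine_q: a 10 mm thick, 40 mm wide plate flush with the foot end face that sticks out 26 mm beyond the box's +y face (its end is 41 mm from the box axis); same axes.
- magazine_q: The magazine of point magazine_q_center; origin 20 mm from that point along -z; same axes.
- rest: Fixed steel sloped rest, 100 mm wide: a plate 110 mm long rising at 45 degrees towards its own -x (roughly towards the robot), with a 30 mm ledge square to the plate at its lower end, for a magazine's foot end to stand against. Open at the sides. Origin on the bench under it; x level, away from the raised end; y level across; z up.
- rest_center (a point): Where the box centre of a magazine comes when lying on the rest (a 30 mm wide side on the plate, foot end against the ledge, top end up the slope overhanging the plate by 60 mm, toe to the rest's -y side), 94 mm above the bench. In the rest's axes the plate's surface is 20 mm away along (-0.707, 0, -0.707), the ledge 85 mm along (0.707, 0, -0.707).
- stand: Fixed clear polycarbonate filing stand, 66 mm high, with one vertical rectangular well; on its +y side, out to y = 106 mm, a low slotted rack of five upright lilac cassettes 43 mm high. Origin on the bench under the centre of the well's mouth; z up, -x towards the keeper lip (roughly towards the robot).
- well_mouth (a point): Centre of the well's mouth at the rim, 66 mm above the bench; 46 mm in x, 50 mm in y. Its -x side is the edge of the keeper lip: a white ledge 6 mm thick, 32 mm long, flush with the rim, open space below. Other walls (6 mm thick) go straight down. Too narrow for the 56 mm foot and toe straight down: lean the magazine to its toe side and pass the toe under the lip. Axes as the stand's.
- well_floor (a point): Point on the well's floor under the mouth's centre, 58 mm below the rim. At the floor the well reaches from x = -55 mm (under the lip) to +23 mm and is 50 mm wide in y. Axes as the stand's.
- crucible: Bystander, loose, to be left where it is: blue ceramic crucible, 60 mm across, 42 mm high; origin at its underside.
- petri_lid: Bystander, loose, to be left where it is: squat glass petri dish lid, 96 mm across, 14 mm high; origin at its underside.
- steel_lid: Bystander, loose, to be left where it is: flat steel cassette lid, 76 x 54 mm, 12 mm high with its grip; origin at its underside.
- jar: Bystander, loose, to be left where it is: closed white specimen jar, 60 mm across, 85 mm high; origin at its underside.
- spare_cassette: Bystander, loose, to be left where it is: loose lilac cassette, 41 x 29 x 7 mm; origin at its underside.
- spatula: Bystander, loose, to be left where it is: spatula, 170 mm long, lying.
Mind the look-alikes: they are no part of the job. Leave any blue look-alike of the rest alone.

How it is judged:
By the outcome, as a careful person would: the job done as asked, in the order asked, and still so for the second after the job is handed in, with the robot touching nothing.
It also fails if it takes over 72 s, if anything falls off the work surface, if the arm or the gripper's body presses on something with over 40 N, if the wrist force passes 120 N, or if a joint passes its speed limit or range.

## Working session

There is one attempt and no reset: what is moved stays moved. The work goes in short steps, Python scripts to look and compute and a tool call to move; the robot and the scene stay as the last step left them, time stands still between calls to the robot, and variables do not carry over. Pictures are saved under pics/ and viewed, at most 10 in all, crops included, and the job is handed in when it is done.

Besides the shell and the picture viewer there is one more tool, called after ">>>" as name(argument=value, ...) on one line, values as JSON. step_arm: Moves the arm, as the interface text tells. Its arguments: {"type":"object","properties":{"deltas":{"type":"string"},"fingers":{"type":"number"}},"required":["deltas"]}

```bash
mkdir -p pics; ls; cat > h.py <<'E'
import numpy as np, cv2
from scipy.spatial.transform import Rotation as R
from plant import observe, get_image, sign_off
def cam(n):
    d=get_image(n); return d
def rot(a):
    a=np.array(a,float)
    if a.shape==(3,3): return a
    return R.from_euler('xyz',a).as_matrix()
def ray(d,u,v):
    f=192/np.tan(np.radians(d['fovy'])/2)
    r=rot(d['attitude'])@np.array([(u-d['cx'])/f,(v-d['cy'])/f,1]); return np.array(d['xyz'],float),r
def onz(d,u,v,z):
    o,r=ray(d,u,v); return o+r*(z-o[2])/r[2]
def proj(d,p):
    f=192/np.tan(np.radians(d['fovy'])/2)
    c=rot(d['attitude']).T@(np.array(p)-np.array(d['xyz'])); return np.array([d['cx']+f*c[0]/c[2],d['cy']+f*c[1]/c[2]])
E
python3 - <<'E'
from h import *
import pickle
print(observe())
D={}
for n in ['scene','side','wrist']:
    d=cam(n);D[n]=d
    print(n,d['fovy'],d['cx'],d['cy'],d['xyz'],d['attitude'])
    cv2.imwrite(f'pics/{n}0.png',cv2.resize(d['img'][:,:,::-1],(800,600),interpolation=cv2.INTER_CUBIC))
pickle.dump(D,open('D0.pkl','wb'))
E
```

```text
pics
{'time': 0.0, 'q': array([-1.44882962e+00,  2.59336102e-01,  1.53610359e+00,  5.11780177e-06,
        1.34802573e+00, -2.02785587e-01]), 'qd': array([ 0.00086132, -0.00104848,  0.00129532,  0.00021722,  0.00150886,
       -0.00076704]), 'joint_efforts': array([ 1.91884945e-03, -4.46027148e+01, -2.90572411e+01, -1.07128724e-04,
        1.16037339e-02, -1.56687020e-05]), 'position': array([ 0.1754544 , -0.52068769,  0.2304702 ]), 'tool_rot': array([-3.13975927e+00, -3.82059532e-04,  3.24750806e-01]), 'force': array([0.80458086, 0.32675203, 0.08957424]), 'ft_torque': array([-0.01071368,  0.01886021, -0.03947102]), 'grip_force': 0.0, 'grip_width': 0.08570304263371856}
scene 47.656704520981194 261.45759280322596 192.65261308739593 [1.34159784 0.09492933 0.97593197] [-2.35979771 -0.01563228  1.69281747]
side 49.33466743034077 256.33197322369205 192.02459076169475 [-0.10346027  0.55918623  0.97242428] [-2.40155826 -0.01649585 -2.33294915]
wrist 69.37335791764662 251.70159044553856 189.35065077631256 [ 0.23989223 -0.49929678  0.3731728 ] [ 2.87383677e+00  1.61264101e-03 -1.24620288e+00]
```

View pics/scene0.png

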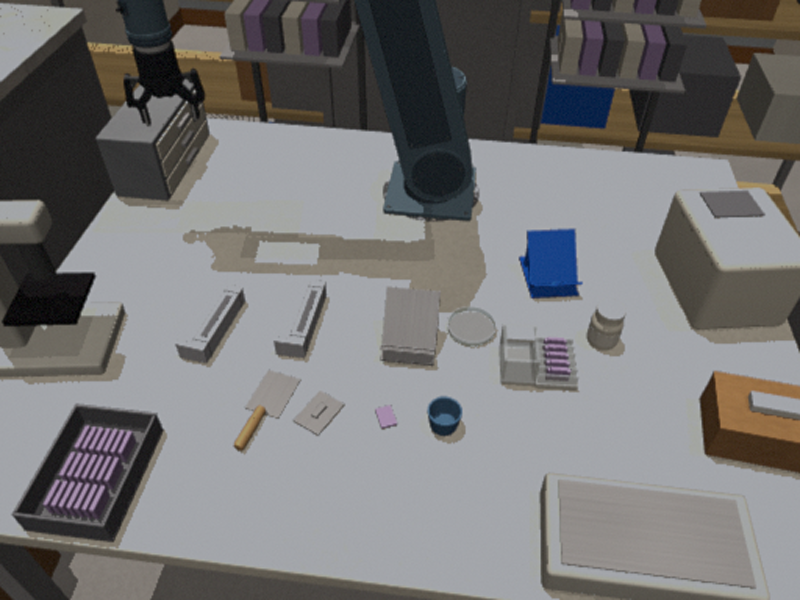

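View pics/side0.png

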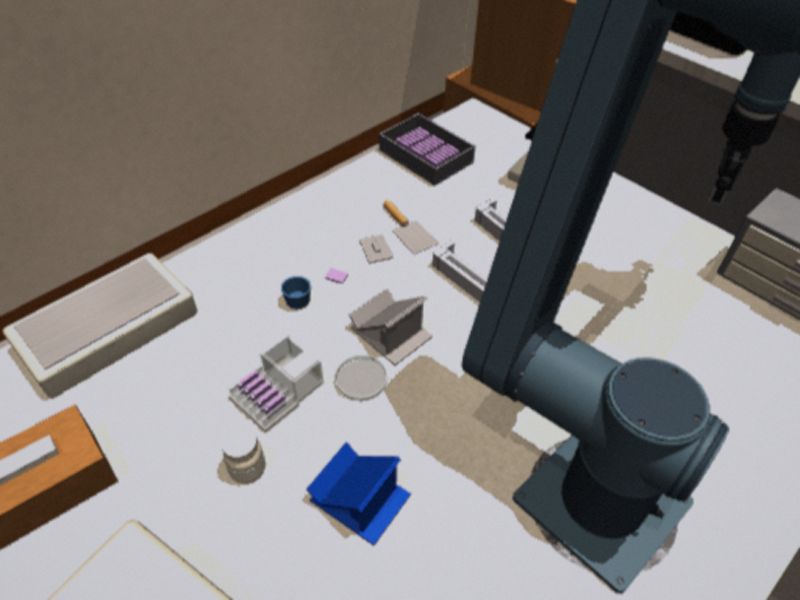

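The scene view shows the two magazines at (212,325) and (302,318), the steel rest at (411,325), the stand at (538,358), and the blue look-alike rest at (552,262). Next, one enlarged crop for the pixel detail.

```bash
python3 - <<'E'
from h import *
import pickle
D=pickle.load(open('D0.pkl','rb'))
i=D['scene']['img'][:,:,::-1]
a=i[175:260,105:235]; b=i[175:260,240:375]
a=cv2.resize(a,None,fx=5.5,fy=3.5*1,interpolation=cv2.INTER_CUBIC) if 0 else cv2.resize(a,None,fx=3.4,fy=3.4,interpolation=cv2.INTER_CUBIC)
a=cv2.resize(i[178:232,110:215],(787,405)[:2],interpolation=cv2.INTER_CUBIC)  # 7.5x
cv2.imwrite('pics/c_mag.png',a)
b=cv2.resize(i[180:250,240:375],(783,406),interpolation=cv2.INTER_CUBIC) #5.8x
cv2.imwrite('pics/c_rs.png',b)
E
```

```text
(no output)
```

View pics/c_mag.png

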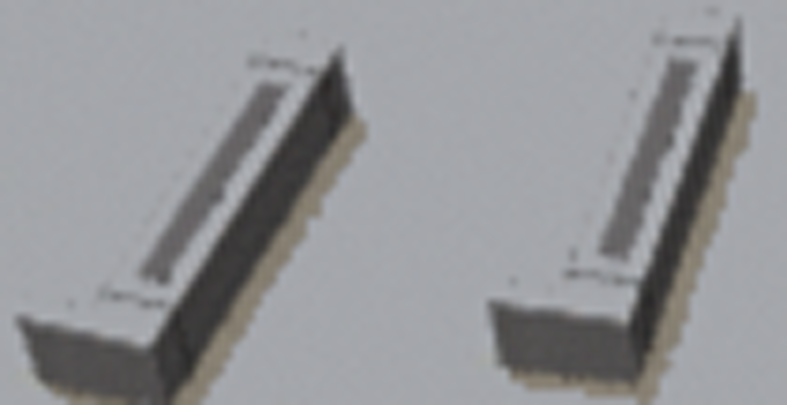

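View pics/c_rs.png

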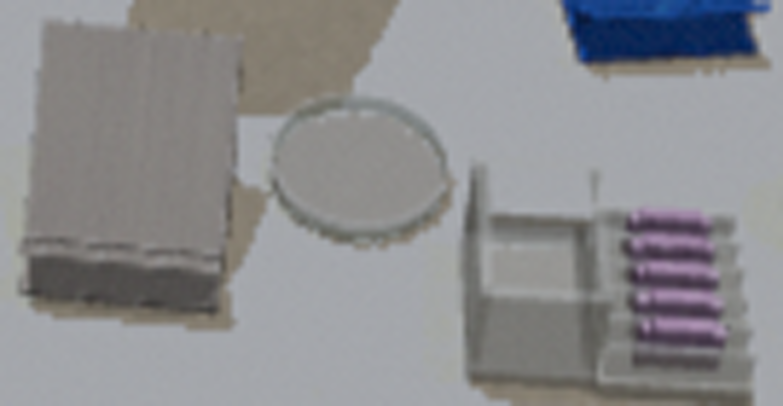

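Crop 1: both magazines have the foot nearer the camera and the toe to the left. A's foot-top corners are at crop (20,320) and (152,348), B's at (490,302) and (632,322). Crop 2: the rest's plate top edge runs (42,22)–(240,35), the ledge edge (25,245)–(225,262). The stand's front rim is at about y=295, with the cassettes to its right.

```bash
cat >> h.py <<'E'
def mag(d,toe,footr,topr,z=.04):
    t,f,k=[onz(d,*p,z)[:2] for p in (toe,footr,topr)]
    x=(k-f); L=np.linalg.norm(x); x/=L; y=np.array([-x[1],x[0]])
    c=(f+k)/2+y*.015; return c,np.degrees(np.arctan2(x[1],x[0])),L,np.linalg.norm(t-f)
E
python3 - <<'E'
from h import *
import pickle
D=pickle.load(open('D0.pkl','rb')); d=D['scene']
c=lambda u,v:(110+u/7.495-.5+.07,178+v/7.5-.5+.07)
r=lambda u,v:(240+u/5.8-.42,180+v/5.8-.42)
print('A',mag(d,c(20,320),c(152,348),c(340,50)))
print('B',mag(d,c(490,302),c(632,322),c(740,20)))
for n,p,z in [('plateTopL',(42,22),.0975),('plateTopR',(240,35),.0975),('ledgeL',(25,245),.041),('ledgeR',(225,262),.041),
 ('stand wall -y far',(475,168),.066),('stand rim front L',(472,292),.066),('front R',(600,297),.066),('bottom L',(475,378),0),('bottom R',(600,385),0),('rackR',(752,395),0),('lip far',(490,215),.066),('lip farR',(592,218),.066),('lid',(360,165),.014)]:
    print(n,onz(d,*r(*p),z).round(4))
E
```

```text
A (array([ 0.50675458, -0.35901367]), np.float64(172.1923385739016), np.float64(0.1668682780208639), np.float64(0.054194747425954065))
B (array([ 0.46972312, -0.19235284]), np.float64(177.91438268144597), np.float64(0.16859964557479115), np.float64(0.05585429554947501))
plateTopL [ 0.4423 -0.0444  0.0975]
plateTopR [0.4379 0.0549 0.0975]
ledgeL [ 0.5411 -0.0388  0.041 ]
ledgeR [0.5387 0.0594 0.041 ]
stand wall -y far [0.483  0.1766 0.066 ]
stand rim front L [0.5629 0.1772 0.066 ]
front R [0.5579 0.237  0.066 ]
bottom L [0.5612 0.186  0.    ]
bottom R [0.5573 0.2468 0.    ]
rackR [0.5535 0.3204 0.    ]
lip far [0.5131 0.1846 0.066 ]
lip farR [0.5084 0.2337 0.066 ]
lid [0.44   0.1218 0.014 ]
```

>>> step_arm(deltas="0 0 0 0 0 -0.1216; 0 0 0 0 0 -0.1216; 0 0 0 0 0 -0.1216; 0 0 0 0 0 -0.1216; 0 0 0 0 0 -0.1216", fingers=0)

```text
time: 0.57
position: [0.1755, -0.521, 0.2309]
tool_rot: [-3.141, -0.001, 0.939]
force: [-0.1, 0.4, -0.3]
grip_width: 0.0853
grip_force: 0.0
```

>>> step_arm(deltas="0 0 0 0 0 -0.1216; 0 0 0 0 0 -0.1216; 0 0 0 0 0 -0.1216; 0 0 0 0 0 -0.1216; 0 0 0 0 0 -0.1216")

```text
time: 0.98
position: [0.1755, -0.521, 0.2309]
tool_rot: [-3.141, -0.001, 1.547]
force: [-0.1, -0.3, 0.1]
grip_width: 0.0856
grip_force: 0.0
```

>>> step_arm(deltas="0 0 0 0 0 -0.1216; 0 0 0 0 0 -0.1216; 0 0 0 0 0 -0.1216; 0 0 0 0 0 -0.1216; 0 0 0 0 0 -0.1216")

```text
time: 1.4
position: [0.1755, -0.521, 0.2309]
tool_rot: [3.141, -0.001, 2.155]
force: [0.6, 0.3, 0.5]
grip_width: 0.0852
grip_force: 0.0
```

>>> step_arm(deltas="0 0 0 0 0 -0.1216; 0 0 0 0 0 -0.1216; 0 0 0 0 0 -0.1216; 0 0 0 0 0 -0.1216; 0 0 0 0 0 -0.1216")

```text
time: 1.82
position: [0.1755, -0.521, 0.2309]
tool_rot: [3.141, -0.0, 2.763]
force: [-0.2, 1.4, 0.2]
grip_width: 0.0853
grip_force: 0.0
```

>>> step_arm(deltas="0 0 0 0 0 -0.1216; 0 0 0 0 0 -0.1216; -3.05 2.07 1.1 0 0 0; -3.05 2.07 1.1 0 0 0; -3.05 2.07 1.1 0 0 0")

```text
time: 2.23
position: [0.2754, -0.4723, 0.1978]
tool_rot: [3.142, 0.0, 2.998]
force: [-0.2, -1.1, -0.0]
grip_width: 0.0854
grip_force: 0.0
```

>>> step_arm(deltas="-3.05 2.07 1.1 0 0 0; -3.05 2.07 1.1 0 0 0; -3.05 2.07 1.1 0 0 0; -3.05 2.07 1.1 0 0 0; -3.05 2.07 1.1 0 0 0")

```text
time: 2.65
position: [0.4418, -0.3905, 0.1425]
tool_rot: [3.141, -0.0, 3.0]
force: [-0.3, -0.2, 0.4]
grip_width: 0.0857
grip_force: 0.0
```

>>> step_arm(deltas="-3.05 2.07 1.1 0 0 0; -3.05 2.07 1.1 0 0 0; 0 0 0 0 0 0")

```text
time: 2.9
position: [0.5108, -0.3546, 0.1184]
tool_rot: [3.137, -0.001, 3.005]
force: [-1.3, -0.8, -0.4]
grip_width: 0.0855
grip_force: 0.0
```

>>> step_arm(deltas="0 0 3.6 0 0 0; 0 0 3.6 0 0 0; 0 0 2.5 0 0 0; 0 0 1.1 0 0 0; 0 0 0 0 0 0")

```text
time: 3.32
position: [0.5047, -0.3578, 0.0102]
tool_rot: [3.138, -0.005, 3.0]
force: [0.6, -0.1, 0.2]
grip_width: 0.0858
grip_force: 0.0
```

>>> step_arm(deltas="0 0 0 0 0 0; 0 0 0 0 0 0; 0 0 0 0 0 0; 0 0 0 0 0 0; 0 0 0 0 0 0", fingers=1)

```text
time: 3.73
position: [0.5075, -0.36, 0.0153]
tool_rot: [-3.14, 0.002, 3.0]
force: [-0.7, -0.0, -2.4]
grip_width: 0.0289
grip_force: 61.2
```

>>> step_arm(deltas="0 0 0 0 0 0; 0 0 0 0 0 0; 0 0 0 0 0 0")

```text
time: 3.98
position: [0.5075, -0.36, 0.0152]
tool_rot: [-3.14, 0.002, 3.0]
force: [-0.5, 0.7, 7.4]
grip_width: 0.029
grip_force: 62.6
```

>>> step_arm(deltas="0 0 -1 0 0 0; 0 0 -2.5 0 0 0; 0 0 -2.5 0 0 0; 0 0 -2 0 0 0; 0 0 0 0 0 0")

```text
time: 4.4
position: [0.5087, -0.3613, 0.0983]
tool_rot: [-3.137, 0.006, 3.0]
force: [0.4, 0.0, -2.4]
grip_width: 0.0289
grip_force: 61.4
```

>>> step_arm(deltas="0 0 0 0 0 0; 0 0 0 0 0 0; 0 0 0 0 0 0")

```text
time: 4.65
position: [0.5056, -0.3583, 0.0913]
tool_rot: [3.139, -0.003, 3.0]
force: [-0.2, 0.1, -4.0]
grip_width: 0.0287
grip_force: 61.3
```

>>> step_arm(deltas="0 0 0 0 0 0")

```text
time: 4.73
position: [0.5058, -0.3584, 0.0914]
tool_rot: [3.139, -0.003, 3.0]
force: [-0.5, 0.7, -3.4]
grip_width: 0.0288
grip_force: 61.3
```

>>> step_arm(deltas="0 0 0 0 0 0")

```text
time: 4.82
position: [0.5061, -0.3588, 0.0918]
tool_rot: [3.14, -0.002, 3.0]
force: [-0.7, -0.7, -2.7]
grip_width: 0.029
grip_force: 61.3
```

>>> step_arm(deltas="0 0 0 0 0 0")

```text
time: 4.9
position: [0.5063, -0.3591, 0.0923]
tool_rot: [3.141, -0.001, 3.0]
force: [0.5, -0.8, -4.3]
grip_width: 0.0288
grip_force: 61.3
```

>>> step_arm(deltas="0 0 0 0 0 0")

```text
time: 4.98
position: [0.5065, -0.3592, 0.0927]
tool_rot: [3.141, -0.001, 3.0]
force: [0.1, -0.6, -3.9]
grip_width: 0.029
grip_force: 61.3
```

Lifting A reads about -3.7 N, so roughly 370 g: A is the full one. Next, plan the carry to the rest.

```bash
cat >> h.py <<'E'
def plan(p,Rm,wps,vmax=3.4,amax=.118):
    """wps: (pos,Rmat[,vmax]); prints rows in calls of 5"""
    rows=[]
    p=np.array(p,float)
    for w in wps:
        q,Q=np.array(w[0],float),w[1]; v=w[2] if len(w)>2 else vmax
        rv=R.from_matrix(Rm.T@Q).as_rotvec()
        n=int(np.ceil(max(np.linalg.norm(q-p)*100/v,np.linalg.norm(rv)/amax,1)))
        for i in range(n):
            Rc=Rm@R.from_rotvec(rv*i/n).as_matrix()
            d=Rc.T@(q-p)/n*100
            rows.append(' '.join(f'{x:.2f}' for x in d)+' '+' '.join(f'{x:.3f}' for x in rv/n))
        p,Rm=q,Q
    for i in range(0,len(rows),5): print('; '.join(rows[i:i+5]))
C=np.array([.4725,.007,.094]); YR=.042
def fr(y): return R.from_euler('z',y).as_matrix()
s=np.sqrt(.5)
def restR(): return fr(YR)@np.array([[-s,0,-s],[0,1,0],[s,0,-s]])
E
python3 - <<'E'
from h import *
o=observe(); Rn=R.from_euler('xyz',o['tool_rot']).as_matrix()
print(o['position'],o['force'])
Q=restR(); n=-Q[:,2]; mx=Q[:,0]
t=C+.005*Q[:,2]
plan(o['position'],Rn,[(o['position']+[0,0,.11],Rn),(t+.07*n+.02*mx,Q),(t+.012*n+.015*mx,Q)])
print(t)
E
```

```text
[ 0.50649776 -0.35918787  0.09269936] [ 0.12456161 -0.57484101 -3.89459422]
0.00 0.00 -2.75 0.000 0.000 0.000; 0.00 0.00 -2.75 0.000 0.000 0.000; 0.00 0.00 -2.75 0.000 0.000 0.000; 0.00 0.00 -2.75 0.000 0.000 0.000; 0.49 3.30 0.44 0.007 0.071 -0.016
0.41 3.31 0.45 0.007 0.071 -0.016; 0.32 3.32 0.46 0.007 0.071 -0.016; 0.24 3.33 0.46 0.007 0.071 -0.016; 0.15 3.34 0.45 0.007 0.071 -0.016; 0.07 3.34 0.43 0.007 0.071 -0.016
-0.02 3.34 0.41 0.007 0.071 -0.016; -0.10 3.35 0.39 0.007 0.071 -0.016; -0.18 3.35 0.36 0.007 0.071 -0.016; -0.25 3.35 0.32 0.007 0.071 -0.016; -0.33 3.34 0.28 0.007 0.071 -0.016
-0.25 -0.00 2.90 0.000 0.000 0.000; -0.25 -0.00 2.90 0.000 0.000 0.000
[0.46896758 0.00685155 0.09046447]
```

>>> step_arm(deltas="0 0 -2.75 0 0 0; 0 0 -2.75 0 0 0; 0 0 -2.75 0 0 0; 0 0 -2.75 0 0 0; 0.49 3.30 0.44 0.007 0.071 -0.016")

```text
time: 5.4
position: [0.5077, -0.3344, 0.2068]
tool_rot: [-3.123, -0.059, 3.009]
force: [2.7, -0.3, -2.3]
grip_width: 0.0289
grip_force: 61.2
```

>>> step_arm(deltas="0.41 3.31 0.45 0.007 0.071 -0.016; 0.32 3.32 0.46 0.007 0.071 -0.016; 0.24 3.33 0.46 0.007 0.071 -0.016; 0.15 3.34 0.45 0.007 0.071 -0.016; 0.07 3.34 0.43 0.007 0.071 -0.016")

```text
time: 5.82
position: [0.5058, -0.1578, 0.1768]
tool_rot: [-3.118, -0.428, 3.093]
force: [0.2, -0.1, -3.5]
grip_width: 0.0288
grip_force: 61.2
```

>>> step_arm(deltas="-0.02 3.34 0.41 0.007 0.071 -0.016; -0.10 3.35 0.39 0.007 0.071 -0.016; -0.18 3.35 0.36 0.007 0.071 -0.016; -0.25 3.35 0.32 0.007 0.071 -0.016; -0.33 3.34 0.28 0.007 0.071 -0.016")

```text
time: 6.23
position: [0.5048, 0.0095, 0.1534]
tool_rot: [-3.136, -0.784, -3.099]
force: [0.2, -0.7, -3.8]
grip_width: 0.0289
grip_force: 61.3
```

>>> step_arm(deltas="0 0 0 0 0 0; 0 0 0 0 0 0; 0 0 0 0 0 0")

```text
time: 6.48
position: [0.5046, 0.0079, 0.1531]
tool_rot: [-3.135, -0.782, -3.099]
force: [0.9, -0.6, -2.6]
grip_width: 0.0286
grip_force: 61.3
```

```bash
python3 - <<'E'
from h import *
import pickle
o=observe(); print(o['position'],o['tool_rot'],o['q'].round(2),o['force'])
D={n:cam(n) for n in ['scene','side','wrist']}; pickle.dump(D,open('D1.pkl','wb'))
a=cv2.resize(D['scene']['img'][130:250,220:380,::-1],(800,600),interpolation=cv2.INTER_CUBIC)
b=cv2.resize(D['side']['img'][130:280,130:330,::-1],(800,600),interpolation=cv2.INTER_CUBIC)
cv2.imwrite('pics/hov.png',np.hstack([cv2.resize(a,(400,300)),cv2.resize(b,(400,300))]))
cv2.imwrite('pics/side1.png',b); cv2.imwrite('pics/scene1.png',a)
E
```

```text
[0.50456721 0.00793968 0.15313077] [-3.13539399 -0.78235411 -3.09924073] [-0.12  0.76  1.17 -0.13  1.99 -1.74] [ 0.9348529  -0.55635279 -2.61629737]
```

View pics/side1.png

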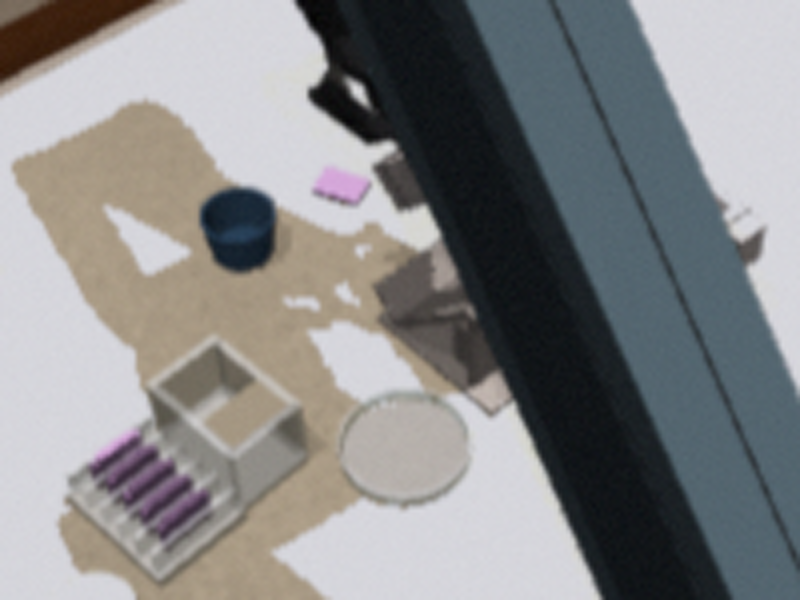

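The side crop shows the stand's rim corners at (150,385), (215,340), (305,408) and (238,458). The lip is the tan patch on the robot side. The magazine in the gripper is mostly hidden behind the arm, so I'll view the scene crop.

```bash
python3 - <<'E'
from h import *
import pickle
D=pickle.load(open('D1.pkl','rb')); d=D['side']
c=lambda u,v:(130+u/4-.38,130+v/4-.38)
for n,p in [('+x+y',(150,385)),('+x-y',(215,340)),('-x-y',(305,408)),('-x+y',(238,458)),('lipedge -y',(252,386)),('lipedge +y',(210,425))]: print(n,onz(d,*c(*p),.066).round(4))
E
```

```text
+x+y [0.5598 0.2412 0.066 ]
+x-y [0.5616 0.185  0.066 ]
-x-y [0.4729 0.1764 0.066 ]
-x+y [0.471  0.2344 0.066 ]
lipedge -y [0.512 0.191 0.066]
lipedge +y [0.505  0.2317 0.066 ]
```

View pics/scene1.png

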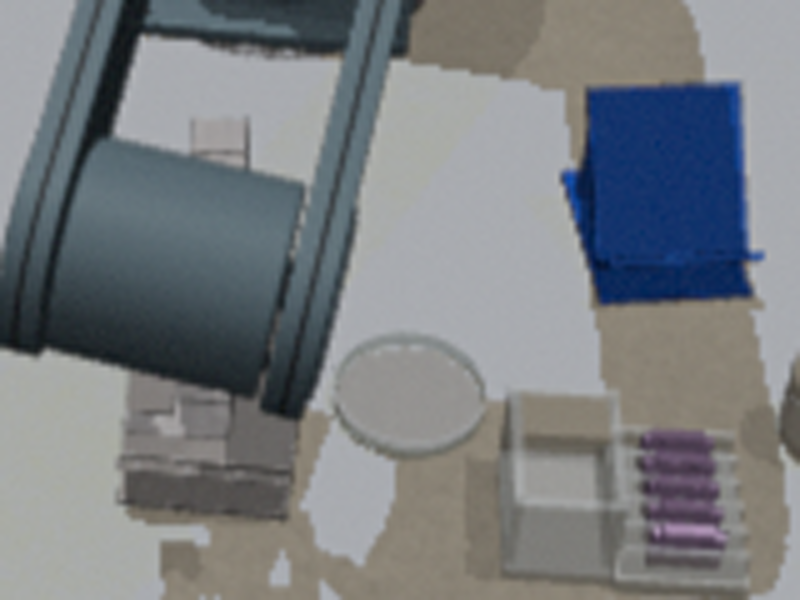

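The scene crop shows the magazine's top end at (220,130) above the plate, the ledge edge running (122,460)–(297,475), and the stand rim far edge at y≈393 and front edge at y≈508.

>>> step_arm(deltas="-0.25 0 2.9 0 0 0; -0.25 0 2.9 0 0 0; 0 0 0 0 0 0; 0 0 0 0 0 0; 0 0 0 0 0 0")

```text
time: 7.05
position: [0.4675, 0.0052, 0.1102]
tool_rot: [-3.135, -0.781, -3.102]
force: [0.4, -0.4, -2.8]
grip_width: 0.0289
grip_force: 61.1
```

>>> step_arm(deltas="0 0 0.3 0 0 0; 0 0 0.3 0 0 0; 0 0 0.2 0 0 0; 0 0 0 0 0 0; 0 0 0 0 0 0")

```text
time: 7.47
position: [0.4611, 0.0058, 0.1035]
tool_rot: [-3.136, -0.784, -3.1]
force: [0.2, 0.4, -4.1]
grip_width: 0.0292
grip_force: 61.2
```

```bash
python3 - <<'E'
from h import *
import pickle
Q=restR(); o=observe(); print(Q.T@(o['position']-(C+.005*Q[:,2])), o['force'],Q.T@o['force'])
d=pickle.load(open('D1.pkl','rb'))['scene']
c=lambda u,v:(220+u/5-.4,130+v/5-.4)
for n,p in [('farL',(508,393)),('farR',(618,395)),('frontL',(505,507)),('frontR',(617,510)),('lipL',(517,434)),('lipR',(610,441))]: print(n,onz(d,*c(*p),.066).round(4))
a=cam('scene')['img'][150:250,220:353,::-1]
cv2.imwrite('pics/scene2.png',cv2.resize(a,(798,600),interpolation=cv2.INTER_CUBIC))
E
```

```text
[ 0.01483281 -0.00068783 -0.00364458] [ 0.2259739   0.43230228 -4.12661373] [-3.09043827  0.42243293  2.74547484]
farL [0.4818 0.1758 0.066 ]
farR [0.4748 0.2383 0.066 ]
frontL [0.5669 0.1763 0.066 ]
frontR [0.5608 0.2369 0.066 ]
lipL [0.5126 0.1816 0.066 ]
lipR [0.5108 0.2335 0.066 ]
```

>>> step_arm(deltas="0 0 0.15 0 0 0; 0 0 0.1 0 0 0; 0 0 0 0 0 0; 0 0 0 0 0 0")

```text
time: 7.85
position: [0.4596, 0.0057, 0.1019]
tool_rot: [-3.136, -0.783, -3.1]
force: [1.2, 0.3, -0.5]
grip_width: 0.0287
grip_force: 61.5
```

>>> step_arm(deltas="0 0 0.1 0 0 0; 0 0 0 0 0 0; 0 0 0 0 0 0")

```text
time: 8.1
position: [0.4595, 0.0057, 0.1018]
tool_rot: [-3.136, -0.781, -3.1]
force: [4.9, 0.6, 4.0]
grip_width: 0.0287
grip_force: 62.4
```

>>> step_arm(deltas="-0.3 0 -0.06 0 0 0; -0.4 0 0 0 0 0; -0.3 0 0 0 0 0; 0 0 0 0 0 0; 0 0 0 0 0 0")

```text
time: 8.52
position: [0.4664, 0.0059, 0.095]
tool_rot: [-3.136, -0.784, -3.1]
force: [3.1, 0.1, 5.6]
grip_width: 0.0291
grip_force: 62.5
```

>>> step_arm(deltas="-0.2 0 0 0 0 0; 0 0 0 0 0 0; 0 0 0 0 0 0")

```text
time: 8.77
position: [0.4677, 0.0059, 0.0937]
tool_rot: [-3.136, -0.784, -3.1]
force: [2.9, -0.2, 6.7]
grip_width: 0.0288
grip_force: 62.5
```

>>> step_arm(deltas="-0.15 0 0 0 0 0; 0 0 0 0 0 0; 0 0 0 0 0 0")

```text
time: 9.02
position: [0.4687, 0.006, 0.0927]
tool_rot: [-3.136, -0.784, -3.1]
force: [3.0, 0.7, 6.5]
grip_width: 0.0288
grip_force: 62.6
```

>>> step_arm(deltas="-0.15 0 0 0 0 0; 0 0 0 0 0 0; 0 0 0 0 0 0")

```text
time: 9.27
position: [0.4697, 0.006, 0.0917]
tool_rot: [-3.136, -0.784, -3.1]
force: [3.0, -0.3, 6.9]
grip_width: 0.0291
grip_force: 62.6
```

>>> step_arm(deltas="-0.15 0 0 0 0 0; 0 0 0 0 0 0; 0 0 0 0 0 0")

```text
time: 9.52
position: [0.4708, 0.006, 0.0906]
tool_rot: [-3.136, -0.784, -3.1]
force: [3.3, -1.2, 7.4]
grip_width: 0.0286
grip_force: 62.6
```

>>> step_arm(deltas="-0.15 0 0 0 0 0; 0 0 0 0 0 0; 0 0 0 0 0 0")

```text
time: 9.77
position: [0.4711, 0.0061, 0.0903]
tool_rot: [-3.136, -0.786, -3.1]
force: [-0.2, 0.2, 10.0]
grip_width: 0.0289
grip_force: 62.7
```

>>> step_arm(deltas="0 0 0 0 0 0; 0 0 0 0 0 0; 0 0 0 0 0 0; 0 0 0 0 0 0; 0 0 0 0 0 0", fingers=0)

```text
time: 10.18
position: [0.4715, 0.0062, 0.0884]
tool_rot: [-3.136, -0.784, -3.1]
force: [0.0, 0.5, 0.2]
grip_width: 0.0849
grip_force: 0.0
```

>>> step_arm(deltas="0 0 -1 0 0 0; 0 0 -3 0 0 0; 0 0 -3.5 0 0 0; 0 0 -3.5 0 0 0; 0 0 -3 0 0 0")

```text
time: 10.6
position: [0.5715, 0.0112, 0.1895]
tool_rot: [-3.136, -0.783, -3.1]
force: [0.1, 0.1, -0.5]
grip_width: 0.0855
grip_force: 0.0
```

```bash
python3 - <<'E'
from h import *
import pickle
o=observe(); print(o['position'],o['tool_rot'],o['q'].round(2),o['force'])
D={n:cam(n) for n in ['scene','wrist']}; pickle.dump(D,open('D2.pkl','wb'))
for n in D: print(D[n]['xyz'],D[n]['attitude'])
a=D['scene']['img'][150:250,220:353,::-1]
cv2.imwrite('pics/m2.png',np.hstack([cv2.resize(a,(400,300),interpolation=cv2.INTER_CUBIC),cv2.resize(D['wrist']['img'][:,:,::-1],(400,300))]))
E
```

```text
[0.57146545 0.01122356 0.18946783] [-3.13598624 -0.78295999 -3.09996885] [-0.11  0.86  0.88 -0.13  2.17 -1.75] [ 0.13900631  0.1331554  -0.45746845]
[1.34159784 0.09492933 0.97593197] [-2.35979771 -0.01563228  1.69281747]
[0.62757494 0.01445615 0.34158285] [-2.63544233  0.00507084  1.61615499]
```

View pics/m2.png

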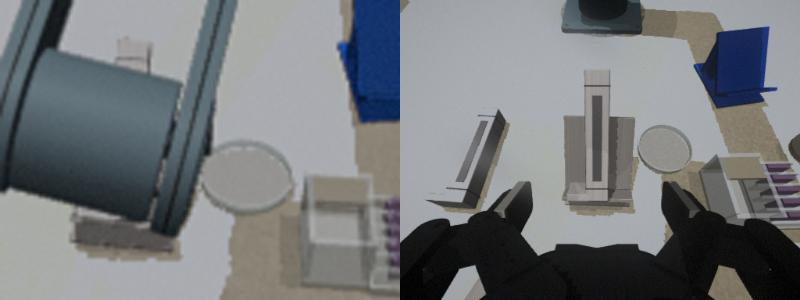

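```bash
cat >> h.py <<'E'
from scipy.optimize import least_squares
def fk(q,k):
    h,a,L1,L2,Lt,b=k
    r=lambda ax,t:R.from_euler(ax,t).as_matrix()
    M=r('z',q[0]); p=np.array([0,0,h])+M@[a,0,0]
    M=M@r('y',q[1]); p=p+M@[0,0,L1]
    M=M@r('y',q[2]); p=p+M@[b,0,L2]
    M=M@r('z',q[3])@r('y',q[4]); p=p+M@[0,0,Lt]
    M=M@r('z',q[5]); return p,M
K0=None
def ik(p,M,k,q0):
    lo=np.array([-3.14,-.91,.19,-1.22,.22,-3.12]);hi=np.array([3.14,2.08,2.58,4.36,2.71,3.12])
    def f(q):
        P,N=fk(q,k); return np.r_[(P-p)*5,R.from_matrix(N.T@M@OFF.T).as_rotvec()]
    s=least_squares(f,np.clip(q0,lo+.01,hi-.01),bounds=(lo,hi)); return s.x,np.linalg.norm(s.fun)
OFF=np.eye(3)
E
python3 - <<'E'
from h import *
import h
o=observe()
data=[([-1.4488,.25934,1.5361,0,1.348,-.2028],[.17545,-.52069,.23047],[-3.1398,0,.32475]),(o['q'],o['position'],o['tool_rot'])]
print(o['q'])
def f(k):
    return np.concatenate([fk(q,k)[0]-p for q,p,_ in data])
s=least_squares(lambda k:np.r_[f(k),1e-4*(k-[.3,0,.4,.4,.2,0])],[.3,0,.4,.4,.2,0]); print(s.x.round(3),f(s.x).round(4))
for q,p,r in data: print((fk(q,s.x)[1].T@R.from_euler('xyz',r).as_matrix()).round(2))
E
```

```text
[-0.10652556  0.85633672  0.87687093 -0.13372342  2.17349777 -1.75233362]
[-0.847  1.861 -0.708 -1.361 -0.655 -0.825] [-0.11   -0.0135 -0.      0.     -0.      0.    ]
[[-0. -1. -0.]
 [ 1. -0. -0.]
 [ 0. -0.  1.]]
[[ 0. -1. -0.]
 [ 1.  0.  0.]
 [ 0. -0.  1.]]
```

```bash
sed -i 's/h,a,L1,L2,Lt,b=k/h,d,L1,L2,Lt=k; a=b=0/; s/M@\[a,0,0\]/M@[0,d,0]/; s/^OFF=.*/OFF=np.array([[0,-1,0],[1,0,0],[0,0,1.]])/' h.py
python3 - <<'E'
from h import *
o=observe()
data=[([-1.4488,.25934,1.5361,0,1.348,-.2028],[.17545,-.52069,.23047]),(o['q'],o['position']),([-0.12,0.76,1.17,-0.13,1.99,-1.74],[.50457,.00794,.15313])]
f=lambda k: np.concatenate([fk(q,k)[0]-p for q,p in data])
s=least_squares(f,[.3,.1,.4,.4,.2]); k=s.x; print(k.round(4),f(k).round(4))
Q=restR(); T=np.c_[-Q[:,2]*-1,Q[:,1],-Q[:,0]]; T[:,0]=np.cross(T[:,1],T[:,2]); print(T.round(2))
mx=Q[:,0]
q=o['q']
for dd in (.20,.16,.1,.041):
    q2,e=ik(C+dd*mx,T,k,q); print(dd,q2.round(2),round(e,4))
E
```

```text
[0.1563 0.1118 0.5544 0.4075 0.3703] [ 0.0011 -0.0004  0.0006 -0.0046 -0.0003 -0.0014  0.0043 -0.0008  0.0008]
[[-0.71 -0.04  0.71]
 [-0.03  1.    0.03]
 [-0.71  0.   -0.71]]
0.2 [-1.47 -0.79  2.42  0.68  1.47 -3.12] 0.1286
0.16 [-1.31 -0.73  2.52  0.76  1.24 -3.12] 0.0592
0.1 [-0.87 -0.45  2.58  0.93  0.74 -3.11] 0.0424
0.041 [-0.54 -0.22  2.57  1.13  0.38 -3.12] 0.0949
```

```bash
cat > ins.py <<'E'
import numpy as np, heapq, pickle
# L-shape boundary pts (u toe-dir, v up), mm
e=lambda a,b:np.linspace(a,b,max(2,int(np.hypot(b[0]-a[0],b[1]-a[1])/2)+1))
V=[(-15,0),(41,0),(41,10),(15,10),(15,90),(-15,90)]
B=np.vstack([e(np.array(V[i],float),np.array(V[(i+1)%6],float)) for i in (0,1,2,3,5)])
sd=lambda X,Z,x0,x1,z0,z1:(lambda dx,dz:np.hypot(np.maximum(dx,0),np.maximum(dz,0))+np.minimum(np.maximum(dx,dz),0))(np.maximum(x0-X,X-x1),np.maximum(z0-Z,Z-z1))
TH=np.arange(0,45,2); XS=np.arange(-60,61,2.); ZS=np.arange(8,110,2.)
G=np.zeros((len(TH),len(XS),len(ZS)))
for i,t in enumerate(np.radians(TH)):
    tx,tz,ax,az=-np.cos(t),-np.sin(t),-np.sin(t),np.cos(t)
    X=XS[:,None,None]+B[:,0]*tx+B[:,1]*ax; Z=ZS[None,:,None]+B[:,0]*tz+B[:,1]*az
    X,Z=np.broadcast_arrays(X,Z)
    c=np.minimum.reduce([sd(X,Z,-55,-23,60,66),sd(X,Z,23,29,-5,66),sd(X,Z,-61,-55,-5,66),Z-8+2]).min(-1)
    for cx,cz in [(-23,66),(-23,60),(23,66),(29,66),(-55,66)]:
        dx,dz=cx-XS[:,None],cz-ZS[None,:]
        u,v=dx*tx+dz*tz,dx*ax+dz*az
        c=np.minimum(c,np.minimum(sd(u,v,-15,15,0,170),sd(u,v,-15,41,0,10)))
    G[i]=c
print('final clear',G[0,:,0].round(1).max())
goal=(0,int(np.where(XS==0)[0][0]),0)
best={goal:G[goal]};pq=[(-G[goal],0,goal)];par={}
while pq:
    b,n,s=heapq.heappop(pq)
    if s[2]==len(ZS)-1: break
    if -b<best[s]-1e-9: continue
    for d in [(a,b_,c) for a in(-1,0,1) for b_ in (-1,0,1) for c in (-1,0,1)]:
        t=tuple(np.add(s,d))
        if any(k<0 or k>=m for k,m in zip(t,G.shape)) or t==s: continue
        v=min(-b,G[t])
        if v>best.get(t,-9): best[t]=v;par[t]=s;heapq.heappush(pq,(-v,n+1,t))
print('maximin',-b)
P=[s]
while P[-1]!=goal:P.append(par[P[-1]])
for s in P[::2]+[P[-1]]: print(TH[s[0]],XS[s[1]],ZS[s[2]],G[s].round(1))
E
python3 ins.py
python3 - <<'E'
from h import *
k=[0.1563,0.1118,0.5544,0.4075,0.3703]
Q=restR(); mx=Q[:,0]; q=observe()['q']
for al in (30,25,20):
  for flip in (0,1):
    a=np.radians(al); z=fr(YR)@[np.sin(a),0,-np.cos(a)]; y=Q[:,1]*(1-2*flip); T=np.c_[np.cross(y,z),y,z]
    for p in (C+.041*mx,C+.041*mx-.1*z):
        for q0 in (q,[.2,0,2.2,0,.8,-1.5+3*flip]):
            q2,e=ik(p,T,k,q0); print(al,flip,q2.round(2),round(e,4))
E
```

```text
final clear 2.0
maximin 2.0
0 -10.0 108.0 42.0
0 -6.0 104.0 38.0
0 -2.0 100.0 34.0
2 2.0 96.0 28.6
6 6.0 92.0 21.7
10 10.0 88.0 14.9
14 14.0 84.0 8.1
18 18.0 80.0 2.4
22 20.0 76.0 2.6
26 22.0 72.0 3.8
28 18.0 68.0 2.2
30 14.0 64.0 2.8
34 10.0 60.0 2.3
30 6.0 56.0 4.0
26 4.0 52.0 3.1
22 4.0 48.0 3.3
18 4.0 44.0 3.9
14 2.0 40.0 3.0
10 0.0 36.0 2.4
6 -2.0 32.0 2.3
2 -4.0 28.0 2.7
0 -6.0 24.0 2.0
0 -6.0 20.0 2.0
0 -6.0 16.0 2.0
0 -4.0 12.0 4.0
0 0.0 8.0 2.0
0 0.0 8.0 2.0
30 0 [-0.45 -0.14  2.41  0.56  0.47 -2.52] 0.0
30 0 [-0.45 -0.14  2.41  0.56  0.47 -2.52] 0.0
30 0 [-0.59 -0.38  2.3   0.41  0.82 -2.42] 0.0
30 0 [-0.59 -0.38  2.3   0.41  0.82 -2.42] 0.0
30 1 [ 0.17 -0.02  2.45 -1.22  0.42 -3.12] 0.4909
30 1 [-0.45 -0.14  2.41  0.56  0.47  0.62] 0.0
30 1 [ 0.31 -0.24  2.49 -1.22  0.58 -3.12] 0.5472
30 1 [-0.59 -0.38  2.3   0.41  0.82  0.72] 0.0
25 0 [-0.4  -0.1   2.33  0.36  0.54 -2.29] 0.0
25 0 [-0.4  -0.1   2.33  0.36  0.54 -2.29] 0.0
25 0 [-0.48 -0.3   2.22  0.28  0.87 -2.24] 0.0
25 0 [-0.48 -0.3   2.22  0.28  0.87 -2.24] 0.0
25 1 [ 0.17 -0.    2.44 -1.22  0.43 -3.12] 0.5184
25 1 [-0.4  -0.1   2.33  0.36  0.54  0.85] 0.0
25 1 [ 0.31 -0.21  2.48 -1.22  0.59 -3.12] 0.6006
25 1 [-0.48 -0.3   2.22  0.28  0.87  0.9 ] 0.0
20 0 [-0.36 -0.06  2.26  0.23  0.63 -2.13] 0.0
20 0 [-0.36 -0.06  2.26  0.23  0.63 -2.13] 0.0
20 0 [-0.41 -0.23  2.13  0.19  0.93 -2.11] 0.0
20 0 [-0.41 -0.23  2.13  0.19  0.93 -2.11] 0.0
20 1 [ 0.18  0.02  2.44 -1.22  0.44 -3.12] 0.5557
20 1 [-0.36 -0.06  2.26  0.23  0.63  1.01] 0.0
20 1 [ 0.3  -0.18  2.46 -1.22  0.59 -3.12] 0.6593
20 1 [-0.41 -0.23  2.13  0.19  0.93  1.03] 0.0
```

```bash
sed -i 's/Z-8+2\]/Z-8+7]/' ins.py
echo "np.save('path.npy',np.array([(TH[s[0]],XS[s[1]],ZS[s[2]],G[s]) for s in P]))" >> ins.py
python3 ins.py
cat >> h.py <<'E'
KK=[0.1563,0.1118,0.5544,0.4075,0.3703]
AL=np.radians(25); S0=np.array([.5345,.2092]); YS=.07
def regraspR():
    Q=restR(); z=fr(YR)@[np.sin(AL),0,-np.cos(AL)]; y=Q[:,1]; return np.c_[np.cross(y,z),y,z]
def magrest():
    Q=restR(); return np.c_[Q[:,0],-Q[:,1],-Q[:,2]]
RMT=magrest().T@regraspR()      # tool in mag axes
TM=np.array([.041,0,0])         # TCP in mag axes from box centre
def stand_pose(th,x,z):
    """th deg lean, x,z mm of foot axis point in the stand frame -> TCP pose"""
    t=np.radians(th); F=fr(YS)
    a=F@[-np.sin(t),0,np.cos(t)]; y=F@[-np.cos(t),0,-np.sin(t)]
    M=np.c_[a,y,np.cross(a,y)]
    foot=np.r_[S0,0]+F@[x/1000,0,z/1000]
    return foot+M@(TM+[.085,0,0]), M@RMT
E
python3 - <<'E'
from h import *
q=[-.4,-.1,2.33,.36,.54,-2.29]
for s in [(0,0,140)]+[(t,x,z) for t,x,z,_ in np.load('path.npy')[::6]]+[(0,0,8)]:
    p,M=stand_pose(*s); 
    best=min((ik(p,M,KK,q0) for q0 in (q,[.2,0,2,0,1,-.3],[0.2,0.2,1.8,-.5,1,0])),key=lambda r:r[1]); q=best[0]; print(s,p.round(3),q.round(2),round(best[1],4))
E
```

```text
final clear 7.0
maximin 4.382685902179844
2 -4.0 108.0 40.6
6 0.0 104.0 33.7
10 4.0 100.0 26.9
14 8.0 96.0 20.1
18 12.0 92.0 13.3
22 16.0 88.0 6.7
26 20.0 84.0 5.5
30 22.0 80.0 5.0
34 22.0 76.0 5.4
36 18.0 72.0 4.4
36 14.0 68.0 5.3
34 10.0 64.0 5.1
32 6.0 60.0 4.7
28 4.0 58.0 4.4
24 4.0 54.0 4.8
20 4.0 50.0 4.9
16 2.0 50.0 4.6
12 2.0 48.0 5.7
8 2.0 44.0 6.1
4 0.0 44.0 6.4
0 0.0 40.0 8.0
0 0.0 36.0 8.0
0 0.0 32.0 8.0
0 0.0 28.0 8.0
0 0.0 24.0 8.0
0 0.0 20.0 8.0
0 0.0 16.0 8.0
0 0.0 12.0 8.0
0 0.0 8.0 7.0
0 0.0 8.0 7.0
(0, 0, 140) [0.534 0.209 0.266] [-0.05  0.25  1.51  0.35  1.43 -0.18] 0.0
(np.float64(2.0), np.float64(-4.0), np.float64(108.0)) [0.526 0.209 0.234] [-0.06  0.23  1.63  0.36  1.31 -0.23] 0.0
(np.float64(14.0), np.float64(8.0), np.float64(96.0)) [0.512 0.208 0.218] [-0.08  0.09  1.86  0.45  1.05 -0.4 ] 0.0
(np.float64(26.0), np.float64(20.0), np.float64(84.0)) [0.499 0.207 0.197] [-0.12 -0.02  2.1   0.63  0.78 -0.67] 0.0
(np.float64(36.0), np.float64(18.0), np.float64(72.0)) [0.479 0.205 0.174] [-0.17 -0.09  2.33  0.98  0.59 -1.11] 0.0
(np.float64(32.0), np.float64(6.0), np.float64(60.0)) [0.474 0.205 0.167] [-0.16 -0.07  2.29  0.86  0.63 -0.97] 0.0
(np.float64(20.0), np.float64(4.0), np.float64(50.0)) [0.496 0.206 0.168] [-0.1   0.05  2.07  0.57  0.82 -0.59] 0.0
(np.float64(8.0), np.float64(2.0), np.float64(44.0)) [0.519 0.208 0.169] [-0.07  0.2   1.84  0.42  1.05 -0.37] 0.0
(np.float64(0.0), np.float64(0.0), np.float64(36.0)) [0.534 0.209 0.162] [-0.05  0.31  1.7   0.37  1.2  -0.27] 0.0
(np.float64(0.0), np.float64(0.0), np.float64(24.0)) [0.534 0.209 0.15 ] [-0.05  0.32  1.72  0.38  1.17 -0.28] 0.0
(np.float64(0.0), np.float64(0.0), np.float64(12.0)) [0.534 0.209 0.138] [-0.05  0.33  1.74  0.38  1.15 -0.3 ] 0.0
(0, 0, 8) [0.534 0.209 0.134] [-0.05  0.33  1.74  0.38  1.14 -0.3 ] 0.0
```

```bash
python3 - <<'E'
from h import *
o=observe(); Rn=R.from_euler('xyz',o['tool_rot']).as_matrix(); T=regraspR(); mx=restR()[:,0]
g=C+.041*mx; ap=g-.1*T[:,2]; print(g,ap)
plan(o['position'],Rn,[(o['position']+[0,0,.09],Rn),(ap+[0,0,.07],T),(ap,T)])
E
```

```text
[0.44353419 0.00578272 0.12299138] [0.40130963 0.00400825 0.21362216]
2.10 -0.02 -2.14 0.000 0.000 0.000; 2.10 -0.02 -2.14 0.000 0.000 0.000; 2.10 -0.02 -2.14 0.000 0.000 0.000; 1.14 0.01 1.08 -0.001 -0.110 0.000; 1.25 0.01 0.95 -0.001 -0.110 0.000
1.35 0.01 0.80 -0.001 -0.110 0.000; 1.43 0.01 0.65 -0.001 -0.110 0.000; 1.49 0.01 0.49 -0.001 -0.110 0.000; 1.54 0.00 0.32 -0.001 -0.110 0.000; 1.56 0.00 0.15 -0.001 -0.110 0.000
1.57 0.00 -0.02 -0.001 -0.110 0.000; 1.56 0.00 -0.19 -0.001 -0.110 0.000; 1.53 0.00 -0.36 -0.001 -0.110 0.000; 1.48 0.00 -0.53 -0.001 -0.110 0.000; 0.99 0.00 2.11 0.000 0.000 0.000
0.99 0.00 2.11 0.000 0.000 0.000; 0.99 0.00 2.11 0.000 0.000 0.000
```

>>> step_arm(deltas="2.1 -0.02 -2.14 0 0 0; 2.1 -0.02 -2.14 0 0 0; 2.1 -0.02 -2.14 0 0 0; 1.14 0 1.08 0 -0.11 0; 1.25 0 0.95 0 -0.11 0")

```text
time: 11.12
position: [0.5418, 0.0091, 0.2748]
tool_rot: [-3.138, -0.562, -3.099]
force: [-0.1, -1.5, 0.9]
grip_width: 0.0851
grip_force: 0.0
```

>>> step_arm(deltas="1.35 0 0.8 0 -0.11 0; 1.43 0 0.65 0 -0.11 0; 1.49 0 0.49 0 -0.11 0; 1.54 0 0.32 0 -0.11 0; 1.56 0 0.15 0 -0.11 0")

```text
time: 11.53
position: [0.4599, 0.0061, 0.2802]
tool_rot: [-3.137, -0.009, -3.096]
force: [-0.7, -0.8, 0.7]
grip_width: 0.0854
grip_force: 0.0
```

>>> step_arm(deltas="1.57 0 0 0 -0.11 0; 1.56 0 -0.19 0 -0.11 0; 1.53 0 -0.36 0 -0.11 0; 1.48 0 -0.53 0 -0.11 0; 1 0 2.1 0 0 0")

```text
time: 11.95
position: [0.3946, 0.0035, 0.2626]
tool_rot: [-3.129, 0.442, -3.093]
force: [0.5, -1.4, -1.1]
grip_width: 0.0852
grip_force: 0.0
```

>>> step_arm(deltas="1 0 2.1 0 0 0; 1 0 2.1 0 0 0; 0 0 0 0 0 0; 0 0 0 0 0 0; 0 0 0 0 0 0")

```text
time: 12.37
position: [0.3977, 0.0027, 0.2131]
tool_rot: [-3.137, 0.427, -3.094]
force: [0.1, -0.8, 0.4]
grip_width: 0.0854
grip_force: 0.0
```

```bash
python3 - <<'E'
from h import *
import pickle
o=observe(); print(o['position'],o['tool_rot'],o['q'].round(2),o['force'])
D={n:cam(n) for n in ['scene','wrist']}; pickle.dump(D,open('D3.pkl','wb'))
w=D['wrist']; print(w['xyz'],w['attitude'])
M=magrest()
img=w['img'][:,:,::-1].copy()
for u in (-.085,.085):
  for v in (-.015,.015):
    for z in (-.02,.02): 
        p=proj(w,C+M@[u,v,z]); print(u,v,z,p.round(1))
cv2.imwrite('pics/m3.png',np.hstack([cv2.resize(D['scene']['img'][100:250,180:380,::-1],(400,300),interpolation=cv2.INTER_CUBIC),cv2.resize(img,(400,300))]))
E
```

```text
[0.39768668 0.0026532  0.2130582 ] [-3.13735986  0.42659518 -3.09428574] [-0.47 -0.3   2.2   0.26  0.87 -2.22] [ 0.146572   -0.76659313  0.38952016]
[ 0.27888197 -0.00229438  0.31547408] [2.44536601 0.00432075 1.61635062]
-0.085 -0.015 -0.02 [263.8 185.3]
-0.085 -0.015 0.02 [263.7 214.6]
-0.085 0.015 -0.02 [241.9 185.2]
-0.085 0.015 0.02 [241.7 214.4]
0.085 -0.015 -0.02 [273.3 162.2]
0.085 -0.015 0.02 [273.4 214.9]
0.085 0.015 -0.02 [234.  161.9]
0.085 0.015 0.02 [233.4 214.7]
```

View pics/m3.png

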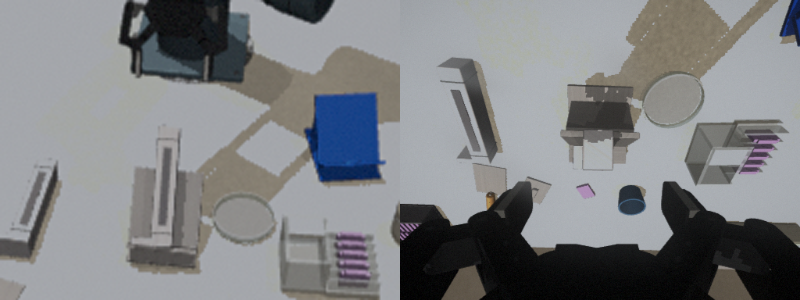

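```bash
python3 - <<'E'
from h import *
o=observe(); Rn=R.from_euler('xyz',o['tool_rot']).as_matrix(); T=regraspR(); mx=restR()[:,0]
g=C+.041*mx; print(o['position'],o['tool_rot'],R.from_matrix(T).as_euler('xyz'))
plan(o['position'],Rn,[(g,T,2.5)])
E
```

```text
[0.39828807 0.0024128  0.21364963] [-3.13650778  0.42777487 -3.09357477] [-3.14159265  0.43633231 -3.09959265]
-0.07 0.03 2.03 -0.001 -0.002 0.001; -0.07 0.03 2.03 -0.001 -0.002 0.001; -0.07 0.03 2.03 -0.001 -0.002 0.001; -0.06 0.03 2.03 -0.001 -0.002 0.001; -0.06 0.03 2.03 -0.001 -0.002 0.001
```

>>> step_arm(deltas="-0.07 0.03 2.03 0 -0.002 0; -0.07 0.03 2.03 0 -0.002 0; -0.07 0.03 2.03 0 -0.002 0; -0.06 0.03 2.03 0 -0.002 0; -0.06 0.03 2.03 0 -0.002 0")

```text
time: 12.88
position: [0.4442, 0.0057, 0.1218]
tool_rot: [-3.136, 0.438, -3.093]
force: [0.1, -1.0, 0.1]
grip_width: 0.0856
grip_force: 0.0
```

>>> step_arm(deltas="0 0 0 0 0 0; 0 0 0 0 0 0; 0 0 0 0 0 0")

```text
time: 13.13
position: [0.4431, 0.0059, 0.1225]
tool_rot: [-3.137, 0.437, -3.094]
force: [0.2, 0.1, -0.1]
grip_width: 0.0853
grip_force: 0.0
```

>>> step_arm(deltas="0 0 0 0 0 0; 0 0 0 0 0 0; 0 0 0 0 0 0; 0 0 0 0 0 0; 0 0 0 0 0 0", fingers=1)

```text
time: 13.55
position: [0.4428, 0.0058, 0.1222]
tool_rot: [-3.137, 0.438, -3.094]
force: [-6.9, -0.1, 9.2]
grip_width: 0.0295
grip_force: 58.1
```

>>> step_arm(deltas="0 0 0 0 0 0; 0 0 0 0 0 0; 0 0 0 0 0 0")

```text
time: 13.8
position: [0.4428, 0.0058, 0.1222]
tool_rot: [-3.137, 0.438, -3.095]
force: [-4.8, 0.4, 8.3]
grip_width: 0.0295
grip_force: 58.3
```

```bash
python3 - <<'E'
from h import *
o=observe(); Rn=R.from_euler('xyz',o['tool_rot']).as_matrix()
p=o['position']+[0,0,.15]
P,M=stand_pose(0,0,130); print(P)
plan(o['position'],Rn,[(p,Rn,3.),(P,M)],amax=.11)
E
```

```text
[0.5345 0.2092 0.256 ]
-1.27 -0.01 -2.72 0.000 0.000 0.000; -1.27 -0.01 -2.72 0.000 0.000 0.000; -1.27 -0.01 -2.72 0.000 0.000 0.000; -1.27 -0.01 -2.72 0.000 0.000 0.000; -1.27 -0.01 -2.72 0.000 0.000 0.000
-0.53 1.24 0.35 0.004 0.039 0.099; -0.42 1.29 0.33 0.004 0.039 0.099; -0.30 1.33 0.31 0.004 0.039 0.099; -0.18 1.35 0.30 0.004 0.039 0.099; -0.06 1.37 0.29 0.004 0.039 0.099
0.07 1.37 0.28 0.004 0.039 0.099; 0.19 1.36 0.28 0.004 0.039 0.099; 0.31 1.33 0.28 0.004 0.039 0.099; 0.43 1.30 0.29 0.004 0.039 0.099; 0.55 1.25 0.31 0.004 0.039 0.099
0.65 1.19 0.32 0.004 0.039 0.099; 0.75 1.12 0.35 0.004 0.039 0.099; 0.85 1.05 0.37 0.004 0.039 0.099; 0.93 0.96 0.40 0.004 0.039 0.099; 1.01 0.87 0.44 0.004 0.039 0.099
1.07 0.77 0.48 0.004 0.039 0.099
```

>>> step_arm(deltas="-0.42 0 -0.9 0 0 0; -0.85 0 -1.82 0 0 0; -1.27 0 -2.72 0 0 0; -1.27 0 -2.72 0 0 0; -1.27 0 -2.72 0 0 0")

```text
time: 14.22
position: [0.441, 0.0068, 0.2416]
tool_rot: [-3.138, 0.433, -3.095]
force: [1.3, 0.4, -4.4]
grip_width: 0.0297
grip_force: 60.6
```

>>> step_arm(deltas="-1.27 0 -2.72 0 0 0; -0.53 1.24 0.35 0.004 0.039 0.099; -0.42 1.29 0.33 0.004 0.039 0.099; -0.3 1.33 0.31 0.004 0.039 0.099; -0.18 1.35 0.3 0.004 0.039 0.099")

```text
time: 14.63
position: [0.4642, 0.0575, 0.267]
tool_rot: [3.022, 0.253, 2.778]
force: [0.8, 0.1, -4.2]
grip_width: 0.0295
grip_force: 60.6
```

>>> step_arm(deltas="-0.06 1.37 0.29 0.004 0.039 0.099; 0.07 1.37 0.28 0.004 0.039 0.099; 0.19 1.36 0.28 0.004 0.039 0.099; 0.31 1.33 0.28 0.004 0.039 0.099; 0.43 1.3 0.29 0.004 0.039 0.099")

```text
time: 15.05
position: [0.4931, 0.1213, 0.2616]
tool_rot: [2.986, -0.014, 2.314]
force: [-0.3, 0.1, -3.5]
grip_width: 0.0293
grip_force: 60.6
```

>>> step_arm(deltas="0.55 1.25 0.31 0.004 0.039 0.099; 0.65 1.19 0.32 0.004 0.039 0.099; 0.75 1.12 0.35 0.004 0.039 0.099; 0.85 1.05 0.37 0.004 0.039 0.099; 0.93 0.96 0.4 0.004 0.039 0.099")

```text
time: 15.47
position: [0.522, 0.1844, 0.2567]
tool_rot: [3.074, -0.267, 1.84]
force: [-0.4, -0.3, -3.0]
grip_width: 0.0297
grip_force: 60.7
```

>>> step_arm(deltas="1.01 0.87 0.44 0.004 0.039 0.099; 1.07 0.77 0.48 0.004 0.039 0.099; 0 0 0 0 0 0; 0 0 0 0 0 0; 0 0 0 0 0 0")

```text
time: 15.88
position: [0.5332, 0.2089, 0.2551]
tool_rot: [3.141, -0.349, 1.642]
force: [-0.2, 0.0, -2.6]
grip_width: 0.0296
grip_force: 60.8
```

```bash
python3 - <<'E'
from h import *
import pickle
o=observe(); print(o['position'],o['tool_rot'],o['q'].round(2),o['force'])
print(R.from_matrix(stand_pose(0,0,130)[1]).as_euler('xyz'))
D={n:cam(n) for n in ['scene','side','wrist']}; pickle.dump((o,D),open('D4.pkl','wb'))
w=D['wrist']; print(w['xyz'],w['attitude'])
a=cv2.resize(D['scene']['img'][100:260,300:400,::-1],(375,600),interpolation=cv2.INTER_CUBIC)
b=cv2.resize(D['side']['img'][110:280,130:236,::-1],(375,600),interpolation=cv2.INTER_CUBIC)
cv2.imwrite('pics/m4.png',np.hstack([a,b]))
cv2.imwrite('pics/w4.png',cv2.resize(w['img'][:,:,::-1],(800,600),interpolation=cv2.INTER_CUBIC))
E
```

```text
[0.53318496 0.20893506 0.25506471] [ 3.14095108 -0.34916742  1.64245821] [-0.04  0.25  1.53  0.35  1.4  -0.18] [-0.16345843  0.03723364 -2.60992543]
[ 3.14159265 -0.34906585  1.64079633]
[0.53288677 0.22355326 0.41267405] [-3.06037485e+00 -1.94928602e-03  7.04439107e-02]
```

View pics/m4.png

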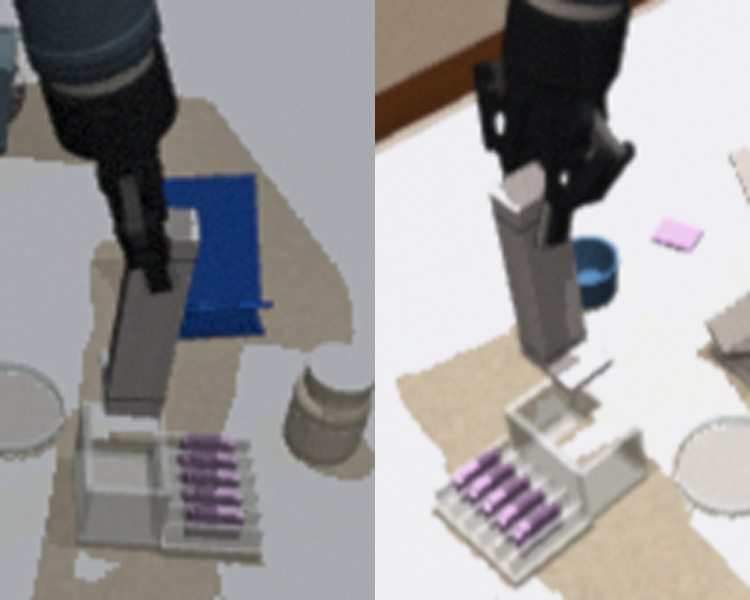

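The crop shows the magazine held above the stand with its toe to the robot side. In the scene half, the foot's bottom edge is at (107–158,412) and the top right corner at (198,213). In the side half, the toe edge runs (570,388)–(612,362). I'll compare these with the predicted projection.

```bash
cat >> h.py <<'E'
def magpose(o):
    Rt=R.from_euler('xyz',o['tool_rot']).as_matrix(); M=Rt@RMT.T
    return o['position']-M@TM, M
PTS={'footbackR +x-y':(-.085,-.015,.02),'footback +x+y':(-.085,-.015,-.02),'toe -y':(-.085,.041,.02),'toe +y':(-.085,.041,-.02),'top +x-y':(.085,-.015,.02),'top +x+y':(.085,-.015,-.02),'top -x+y':(.085,.015,-.02),'top -x-y':(.085,.015,.02)}
E
python3 - <<'E'
from h import *
import pickle
o,D=pickle.load(open('D4.pkl','rb')); c,M=magpose(o); print('mag x dir',M[:,0].round(3))
for n,p in PTS.items():
    w=c+M@np.array(p); a=proj(D['scene'],w);b=proj(D['side'],w);e=proj(D['wrist'],w)
    print(n,w.round(3),'scene',((a-[300,100])*3.75+1.4).round(0),'side',((b-[130,110])*3.53+1.3+[375,0]).round(0),'wrist',(e*1.5625).round(0))
F=fr(YS)
for n,q in {'rim +x+y out':(.029,.031),'rim +x-y out':(.029,-.031),'lip -y':(-.023,-.025),'lip +y':(-.023,.025),'-x-y out':(-.061,-.031),'-x+y out':(-.061,.031),'in +x-y':(.023,-.025),'in +x+y':(.023,.025)}.items():
    w=np.r_[S0,.066]+F@[q[0],q[1],0]; a=proj(D['scene'],w);b=proj(D['side'],w);e=proj(D['wrist'],w)
    print(n,'scene',((a-[300,100])*3.75+1.4).round(0),'side',((b-[130,110])*3.53+1.3+[375,0]).round(0),'wrist',(e*1.5625).round(0))
E
```

```text
mag x dir [-0.001 -0.     1.   ]
footbackR +x-y [0.55  0.19  0.129] scene [109. 419.] side [559. 330.] wrist [415. 385.]
footback +x+y [0.547 0.23  0.129] scene [166. 421.] side [518. 360.] wrist [414. 323.]
toe -y [0.494 0.186 0.129] scene [104. 362.] side [610. 369.] wrist [328. 385.]
toe +y [0.491 0.226 0.129] scene [159. 364.] side [568. 401.] wrist [329. 323.]
top +x-y [0.55  0.19  0.299] scene [143. 237.] side [530. 163.] wrist [448. 467.]
top +x+y [0.547 0.23  0.299] scene [206. 240.] side [483. 194.] wrist [447. 310.]
top -x+y [0.517 0.228 0.299] scene [202. 209.] side [513. 216.] wrist [332. 311.]
top -x-y [0.52  0.188 0.299] scene [139. 206.] side [560. 185.] wrist [331. 468.]
rim +x+y out scene [170. 496.] side [505. 410.] wrist [429. 310.]
rim +x-y out scene [ 84. 492.] side [566. 365.] wrist [430. 389.]
lip -y scene [ 89. 439.] side [605. 404.] wrist [364. 381.]
lip +y scene [156. 442.] side [556. 443.] wrist [364. 318.]
-x-y out scene [ 79. 401.] side [644. 427.] wrist [316. 389.]
-x+y out scene [160. 405.] side [583. 475.] wrist [317. 310.]
in +x-y scene [ 92. 486.] side [566. 373.] wrist [422. 381.]
in +x+y scene [161. 489.] side [516. 410.] wrist [422. 318.]
```

View pics/w4.png

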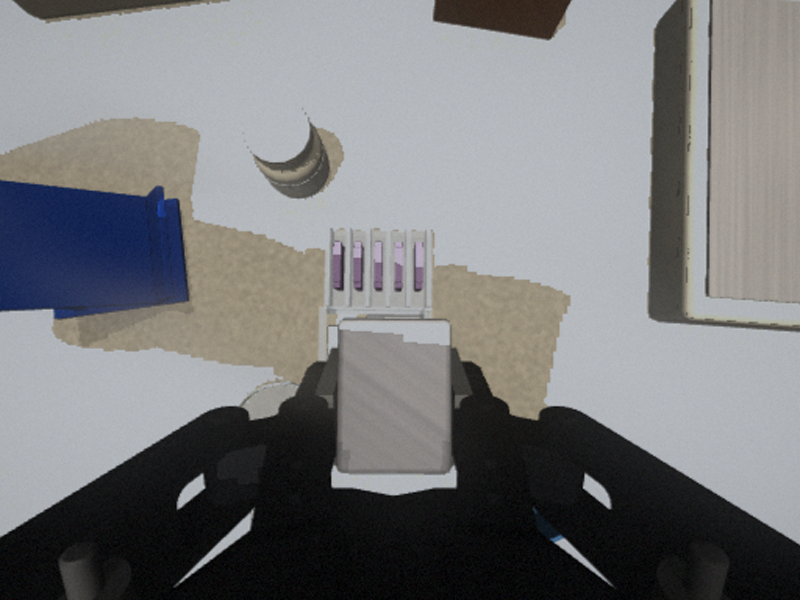

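The wrist view shows the top face at (337–452, 318–475), against a prediction of (331–448, 310–467). The stand's wall corner is at (320,308), predicted (317,310). So magazine and stand agree to about 1–2 mm relative to each other. That was the last picture; from here I work by numbers and force.

```bash
cat > nxt.py <<'E'
import sys
from h import *
o=observe(); Rn=R.from_euler('xyz',o['tool_rot']).as_matrix()
v=float(sys.argv[1]); W=[tuple(map(float,a.split(','))) for a in sys.argv[2:]]
print('force',o['force'].round(1),o['ft_torque'].round(2)); 
c,M=magpose(o); f=fr(YS).T@(c-M@[.085,0,0]-np.r_[S0,0])*1000; m=fr(YS).T@M[:,0]
print('foot in stand mm',f.round(1),'lean',np.degrees(np.arctan2(-m[0],m[2])).round(1),'side',np.degrees(np.arcsin(m[1])).round(1))
plan(o['position'],Rn,[(*stand_pose(*w),v) for w in W])
E
python3 nxt.py 2.5 34,22,95 34,22,77
```

```text
force [-0.1 -0.3 -3.7] [-0.34 -0.02  0.04]
foot in stand mm [ -0.8   0.2 129.9] lean 0.1 side -0.0
-0.32 -0.79 0.88 -0.093 -0.000 -0.034; -0.29 -0.88 0.80 -0.093 -0.000 -0.034; -0.26 -0.96 0.72 -0.093 -0.000 -0.034; -0.23 -1.03 0.63 -0.093 -0.000 -0.034; -0.19 -1.09 0.53 -0.093 -0.000 -0.034
-0.16 -1.14 0.43 -0.093 -0.000 -0.034; -0.51 -1.01 1.40 0.000 0.000 0.000
```

>>> step_arm(deltas="-0.32 -0.79 0.88 -0.093 0 -0.034; -0.29 -0.88 0.8 -0.093 0 -0.034; -0.26 -0.96 0.72 -0.093 0 -0.034; -0.23 -1.03 0.63 -0.093 0 -0.034; -0.19 -1.09 0.53 -0.093 0 -0.034")

```text
time: 16.45
position: [0.4935, 0.2065, 0.2091]
tool_rot: [2.613, -0.303, 1.814]
force: [0.3, 2.8, -2.6]
grip_width: 0.0293
grip_force: 62.3
```

>>> step_arm(deltas="-0.16 -1.14 0.43 -0.093 0 -0.034; -0.25 -0.5 0.7 0 0 0; 0 0 0 0 0 0; 0 0 0 0 0 0; 0 0 0 0 0 0")

```text
time: 16.87
position: [0.4892, 0.207, 0.1933]
tool_rot: [2.527, -0.292, 1.841]
force: [1.2, 0.7, -3.9]
grip_width: 0.0294
grip_force: 62.4
```

```bash
python3 nxt.py 1.0 34,22,77 36,18,72 36,14,68 34,10,64 32,6,60; python3 - <<'E'
from h import *
import pickle
o=observe(); D={n:cam(n) for n in ['scene','side']}
pickle.dump((o,D),open('D5.pkl','wb'))
E
```

```text
force [ 1.2  0.7 -3.9] [-0.42  0.62 -0.08]
foot in stand mm [24.2  1.4 88.2] lean 33.5 side -0.2
-0.19 -0.46 0.37 -0.004 -0.002 -0.001; -0.19 -0.46 0.37 -0.004 -0.002 -0.001; -0.03 -0.53 0.09 -0.016 -0.000 -0.006; -0.03 -0.53 0.08 -0.016 -0.000 -0.006; -0.03 -0.56 0.08 0.000 0.000 0.000
-0.03 -0.12 0.09 0.033 0.000 0.012; -0.04 -0.12 0.11 0.033 -0.000 0.012
```

>>> step_arm(deltas="-0.19 -0.46 0.37 -0.004 -0.002 0; -0.19 -0.46 0.37 -0.004 -0.002 0; 0 0 0 0 0 0; 0 0 0 0 0 0")

```text
time: 17.3
position: [0.4851, 0.206, 0.18]
tool_rot: [2.522, -0.29, 1.838]
force: [1.0, 0.1, -3.5]
grip_width: 0.0292
grip_force: 62.4
```

>>> step_arm(deltas="-0.03 -0.53 0.09 -0.016 0 -0.006; -0.03 -0.53 0.08 -0.016 0 -0.006; 0 0 0 0 0 0; 0 0 0 0 0 0; 0 0 0 0 0 0")

```text
time: 17.72
position: [0.4778, 0.2054, 0.1731]
tool_rot: [2.487, -0.282, 1.848]
force: [0.3, 0.1, -3.8]
grip_width: 0.0291
grip_force: 62.5
```

```bash
python3 nxt.py 0.8 36,14,68 34,10,64 32,6,60 28,4,58
```

```text
force [ 0.3  0.1 -3.8] [-0.37  0.69  0.01]
foot in stand mm [16.9  0.1 70.9] lean 35.8 side 0.0
-0.04 -0.45 0.06 -0.002 0.001 -0.004; -0.03 -0.12 0.09 0.033 0.000 0.012; -0.04 -0.12 0.11 0.033 -0.000 0.012; -0.03 0.60 0.09 0.066 0.000 0.024
```

>>> step_arm(deltas="-0.04 -0.45 0.06 -0.002 0 -0.004; 0 0 0 0 0 0; -0.03 -0.12 0.09 0.033 0 0.012; -0.04 -0.12 0.11 0.033 0 0.012; 0 0 0 0 0 0")

```text
time: 18.13
position: [0.4742, 0.2052, 0.1669]
tool_rot: [2.556, -0.294, 1.831]
force: [-0.7, 0.7, -4.3]
grip_width: 0.0295
grip_force: 62.5
```

>>> step_arm(deltas="0 0 0 0 0 0; 0 0 0 0 0 0")

```text
time: 18.3
position: [0.4733, 0.2051, 0.1663]
tool_rot: [2.555, -0.294, 1.832]
force: [0.5, 1.2, -2.4]
grip_width: 0.0291
grip_force: 62.4
```

```bash
python3 nxt.py 0.8 32,6,60 28,4,58 24,4,54 20,4,50
```

```text
force [ 0.5  1.2 -2.4] [-0.11  0.4   0.13]
foot in stand mm [ 5.5  0.2 59.5] lean 32.0 side 0.0
-0.02 0.07 -0.02 -0.000 0.000 0.001; -0.03 0.60 0.09 0.066 0.000 0.024; -0.13 0.69 0.36 0.066 0.000 0.024; -0.07 0.36 0.19 0.033 -0.000 0.012; -0.06 0.36 0.17 0.033 -0.000 0.012
```

>>> step_arm(deltas="0 0.07 0 0 0 0; -0.03 0.6 0.09 0.066 0 0.024; 0 0 0 0 0 0; 0 0 0 0 0 0")

```text
time: 18.63
position: [0.4799, 0.2055, 0.1692]
tool_rot: [2.626, -0.305, 1.811]
force: [-0.7, 0.7, -3.9]
grip_width: 0.0294
grip_force: 62.9
```

>>> step_arm(deltas="0 0 0 0 0 0")

```text
time: 18.72
position: [0.4786, 0.2056, 0.1683]
tool_rot: [2.628, -0.306, 1.811]
force: [0.6, 0.6, -3.5]
grip_width: 0.0294
grip_force: 62.9
```

```bash
python3 nxt.py 0.8 28,4,58 24,4,54 20,4,50
```

```text
force [ 0.6  0.6 -3.5] [-0.4   0.54 -0.  ]
foot in stand mm [ 3.   0.3 57. ] lean 27.9 side 0.0
-0.02 0.12 -0.05 -0.002 0.000 0.001; -0.13 0.69 0.36 0.066 0.000 0.024; -0.07 0.36 0.19 0.033 -0.000 0.012; -0.06 0.36 0.17 0.033 -0.000 0.012
```

Free of contact. Continue straightening.

>>> step_arm(deltas="0 0.12 -0.05 0 0 0; -0.13 0.69 0.36 0.066 0 0.024; 0 0 0 0 0 0; 0 0 0 0 0 0")

```text
time: 19.05
position: [0.4882, 0.2062, 0.1697]
tool_rot: [2.699, -0.317, 1.789]
force: [-0.4, 0.7, -4.3]
grip_width: 0.0298
grip_force: 62.8
```

>>> step_arm(deltas="-0.07 0.36 0.19 0.033 0 0.012; -0.06 0.36 0.17 0.033 0 0.012; 0 0 0 0 0 0; 0 0 0 0 0 0")

```text
time: 19.38
position: [0.4956, 0.2068, 0.1685]
tool_rot: [2.773, -0.327, 1.765]
force: [-0.1, 0.9, -4.5]
grip_width: 0.0296
grip_force: 62.8
```

```bash
python3 nxt.py 0.8 20,4,50 16,3,50 12,2,48 8,2,44 
```

```text
force [-0.1  0.9 -4.5] [-0.14  0.19  0.05]
foot in stand mm [ 4.   0.3 50. ] lean 19.9 side -0.0
-0.03 -0.01 -0.01 -0.002 -0.000 0.001; 0.00 0.78 -0.00 0.066 0.000 0.024; -0.07 0.73 0.18 0.066 0.000 0.024; -0.07 0.40 0.20 0.033 0.000 0.012; -0.07 0.41 0.19 0.033 0.000 0.012
```

>>> step_arm(deltas="0 0.78 0 0.066 0 0.024; 0 0 0 0 0 0; 0 0 0 0 0 0")

```text
time: 19.63
position: [0.5035, 0.2073, 0.1716]
tool_rot: [2.846, -0.335, 1.742]
force: [-0.1, 1.2, -3.7]
grip_width: 0.0292
grip_force: 63.3
```

>>> step_arm(deltas="-0.07 0.73 0.18 0.066 0 0.024; 0 0 0 0 0 0; -0.07 0.4 0.2 0.033 0 0.012; -0.07 0.41 0.19 0.033 0 0.012; 0 0 0 0 0 0")

```text
time: 20.05
position: [0.52, 0.2084, 0.1687]
tool_rot: [2.996, -0.346, 1.691]
force: [0.7, 0.9, -2.6]
grip_width: 0.0296
grip_force: 63.3
```

>>> step_arm(deltas="0 0 0 0 0 0; 0 0 0 0 0 0")

```text
time: 20.22
position: [0.5188, 0.2084, 0.1688]
tool_rot: [2.995, -0.345, 1.691]
force: [0.7, 1.6, -4.1]
grip_width: 0.0289
grip_force: 63.2
```

```bash
python3 nxt.py 0.8 8,2,44 4,0,44 0,0,40 0,0,20 0,0,12
```

```text
force [ 0.7  1.6 -4.1] [ 0.06 -0.04 -0.02]
foot in stand mm [ 1.6  0.3 44. ] lean 7.9 side 0.0
-0.03 0.01 -0.00 -0.002 0.000 0.000; -0.00 0.68 0.00 0.066 -0.000 0.024; -0.07 0.43 0.20 0.033 -0.000 0.012; -0.07 0.43 0.19 0.033 -0.000 0.012; -0.23 -0.00 0.63 0.000 0.000 0.000
-0.23 -0.00 0.63 0.000 0.000 0.000; -0.23 -0.00 0.63 0.000 0.000 0.000; -0.27 -0.00 0.75 0.000 0.000 0.000
```

>>> step_arm(deltas="0 0.68 0 0.066 0 0.024; 0 0 0 0 0 0; -0.07 0.43 0.2 0.033 0 0.012; -0.07 0.43 0.19 0.033 0 0.012; 0 0 0 0 0 0")

```text
time: 20.63
position: [0.536, 0.2095, 0.1661]
tool_rot: [-3.139, -0.349, 1.64]
force: [-0.1, 1.6, -3.2]
grip_width: 0.0292
grip_force: 63.3
```

>>> step_arm(deltas="0 0 0 0 0 0; 0 0 0 0 0 0; 0 0 0 0 0 0")

```text
time: 20.88
position: [0.5346, 0.2095, 0.1665]
tool_rot: [-3.139, -0.349, 1.64]
force: [0.1, 1.7, -4.3]
grip_width: 0.0293
grip_force: 63.1
```

```bash
python3 nxt.py 0.5 0,0,30 0,0,20 0,0,13; python3 - <<'E'
from h import *
import pickle
o=observe();D={n:cam(n) for n in ['scene','side','wrist']}; pickle.dump((o,D),open('D6.pkl','wb'))
w=D['wrist']; c,M=magpose(o)
g=cv2.cvtColor(w['img'],cv2.COLOR_RGB2GRAY)
for n in ('top +x-y','top +x+y','top -x+y','top -x-y'): print(n,proj(w,c+M@np.array(PTS[n])).round(1))
print(g[240,200:300:2])
E
```

```text
force [ 0.1  1.7 -4.3] [ 0.07 -0.25 -0.04]
foot in stand mm [-0.2  0.2 40.5] lean -0.2 side 0.0
-0.13 -0.00 0.33 -0.001 0.000 -0.000; -0.13 -0.00 0.33 -0.001 0.000 -0.000; -0.13 -0.00 0.33 -0.001 0.000 -0.000; -0.11 -0.00 0.31 0.000 0.000 0.000; -0.11 -0.00 0.31 0.000 0.000 0.000
-0.11 -0.00 0.31 0.000 0.000 0.000; -0.12 -0.00 0.33 0.000 0.000 0.000; -0.12 -0.00 0.33 0.000 0.000 0.000
top +x-y [287.3 299.1]
top +x+y [286.2 198.1]
top -x+y [212.6 198.2]
top -x-y [211.5 299.1]
[ 62  63  59  67  67  67  70  68  90 118 132 130 131 128 127 129 131 130
 136 140 139 142 140 140 139 140 137 138 137 141 143 139 140 141 140 138
 134 138 142 141 136 141 141 123  73  57  62  60  59  44]
```

>>> step_arm(deltas="0.14 0 0.05 0 0 0; 0.14 0 0.05 0 0 0; 0 0 0 0 0 0; 0 0 0 0 0 0")

```text
time: 21.37
position: [0.5347, 0.2122, 0.1663]
tool_rot: [-3.137, -0.348, 1.64]
force: [0.3, 0.4, -3.8]
grip_width: 0.0293
grip_force: 63.2
```

```bash
python3 - <<'E'
from h import *
for i in range(4):
    o=observe(); print(o['force'].round(1),o['ft_torque'].round(2),o['position'].round(4)); cam('scene')
E
```

```text
[ 0.3  0.4 -3.8] [-0.37 -0.09  0.03] [0.5347 0.2122 0.1663]
[ 0.7  0.1 -3.6] [-0.35 -0.03  0.03] [0.5347 0.2122 0.1662]
[-0.2 -0.5 -4.5] [-0.36 -0.03  0.01] [0.5348 0.2122 0.1662]
[ 1.1 -0.6 -4.4] [-0.35 -0.01  0.02] [0.5348 0.2122 0.1662]
```

>>> step_arm(deltas="0.14 0 0.05 0 0 0; -0.12 0 0.33 0 0 0; -0.17 0 0.47 0 0 0; -0.17 0 0.47 0 0 0; 0 0 0 0 0 0")

```text
time: 21.98
position: [0.5337, 0.2137, 0.1513]
tool_rot: [-3.134, -0.348, 1.639]
force: [-0.9, 0.1, -3.3]
grip_width: 0.0293
grip_force: 63.1
```

>>> step_arm(deltas="-0.14 0 0.38 0 0 0; -0.14 0 0.38 0 0 0; 0 0 0 0 0 0; 0 0 0 0 0 0; 0 0 0 0 0 0")

```text
time: 22.4
position: [0.5347, 0.2138, 0.1448]
tool_rot: [-3.137, -0.348, 1.639]
force: [0.3, -0.4, -3.4]
grip_width: 0.0295
grip_force: 63.2
```

```bash
sed -i 's/S0=np.array(\[.5345,.2092\])/S0=np.array([.5345,.2137])/' h.py; python3 nxt.py 0.3 0,0,8
```

```text
force [ 0.3 -0.4 -3.4] [-0.4  -0.    0.07]
foot in stand mm [-0.3 -0.  18.8] lean -0.3 side 0.0
-0.09 -0.00 0.25 -0.001 0.000 -0.000; -0.09 -0.00 0.25 -0.001 0.000 -0.000; -0.09 -0.00 0.25 -0.001 0.000 -0.000; -0.09 -0.01 0.25 -0.001 0.000 -0.000
```

>>> step_arm(deltas="-0.09 0 0.25 0 0 0; -0.09 0 0.25 0 0 0; 0 0 0 0 0 0; 0 0 0 0 0 0")

```text
time: 22.73
position: [0.5344, 0.2137, 0.1392]
tool_rot: [-3.136, -0.348, 1.639]
force: [0.6, -0.1, -3.4]
grip_width: 0.0292
grip_force: 63.2
```

>>> step_arm(deltas="-0.07 0 0.19 0 0 0; 0 0 0 0 0 0; 0 0 0 0 0 0")

```text
time: 22.98
position: [0.5345, 0.2137, 0.1373]
tool_rot: [-3.136, -0.348, 1.639]
force: [0.4, -0.2, -4.0]
grip_width: 0.0297
grip_force: 63.2
```

>>> step_arm(deltas="-0.04 0 0.1 0 0 0; 0 0 0 0 0 0; 0 0 0 0 0 0")

```text
time: 23.23
position: [0.5345, 0.2137, 0.1362]
tool_rot: [-3.137, -0.348, 1.639]
force: [0.4, 0.1, -3.4]
grip_width: 0.0294
grip_force: 63.2
```

>>> step_arm(deltas="-0.04 0 0.1 0 0 0; 0 0 0 0 0 0; 0 0 0 0 0 0")

```text
time: 23.48
position: [0.5345, 0.2137, 0.1351]
tool_rot: [-3.137, -0.348, 1.639]
force: [0.1, -0.5, -3.3]
grip_width: 0.029
grip_force: 63.2
```

>>> step_arm(deltas="-0.04 0 0.1 0 0 0; 0 0 0 0 0 0; 0 0 0 0 0 0")

```text
time: 23.73
position: [0.5347, 0.2137, 0.1343]
tool_rot: [-3.137, -0.348, 1.639]
force: [-0.0, -0.8, -3.0]
grip_width: 0.0294
grip_force: 63.4
```

>>> step_arm(deltas="-0.03 0 0.08 0 0 0; 0 0 0 0 0 0; 0 0 0 0 0 0")

```text
time: 23.98
position: [0.5348, 0.2137, 0.1342]
tool_rot: [-3.138, -0.349, 1.64]
force: [-2.2, -0.9, 5.6]
grip_width: 0.0291
grip_force: 64.2
```

>>> step_arm(deltas="-0.03 0 0.08 0 0 0; 0 0 0 0 0 0; 0 0 0 0 0 0")

```text
time: 24.23
position: [0.5348, 0.2138, 0.1342]
tool_rot: [-3.138, -0.349, 1.64]
force: [-3.7, -1.8, 10.9]
grip_width: 0.0294
grip_force: 65.2
```

>>> step_arm(deltas="0.03 0 -0.08 0 0 0; 0 0 0 0 0 0; 0 0 0 0 0 0")

```text
time: 24.48
position: [0.5348, 0.2138, 0.1342]
tool_rot: [-3.138, -0.349, 1.64]
force: [-3.0, -1.9, 7.0]
grip_width: 0.0289
grip_force: 64.5
```

>>> step_arm(deltas="0 0 0 0 0 0; 0 0 0 0 0 0; 0 0 0 0 0 0; 0 0 0 0 0 0; 0 0 0 0 0 0", fingers=0)

```text
time: 24.9
position: [0.5346, 0.2136, 0.1331]
tool_rot: [-3.136, -0.348, 1.639]
force: [-0.4, -0.4, -0.1]
grip_width: 0.0853
grip_force: 0.0
```

```bash
python3 - <<'E'
from h import *
o=observe(); print(o['force'].round(1),o['position'].round(4),o['tool_rot'].round(3),o['grip_width'])
Rn=R.from_euler('xyz',o['tool_rot']).as_matrix()
plan(o['position'],Rn,[(o['position']-.11*Rn[:,2],Rn),])
E
```

```text
[-0.4 -0.4 -0.1] [0.5346 0.2136 0.1331] [-3.136 -0.348  1.639] 0.08526616084274197
0.00 -0.00 -2.75 0.000 0.000 0.000; 0.00 -0.00 -2.75 0.000 0.000 0.000; 0.00 -0.00 -2.75 0.000 0.000 0.000; 0.00 -0.00 -2.75 0.000 0.000 0.000
```

>>> step_arm(deltas="0 0 -1 0 0 0; 0 0 -2.5 0 0 0; 0 0 -3 0 0 0; 0 0 -3 0 0 0; 0 0 -3 0 0 0")

```text
time: 25.32
position: [0.5379, 0.1705, 0.2526]
tool_rot: [-3.137, -0.348, 1.64]
force: [0.3, 0.3, -0.2]
grip_width: 0.0856
grip_force: 0.0
```

>>> step_arm(deltas="0 0 0 0 0 0; 0 0 0 0 0 0; 0 0 0 0 0 0; 0 0 0 0 0 0; 0 0 0 0 0 0")

```text
time: 25.73
position: [0.5373, 0.1714, 0.2496]
tool_rot: [-3.134, -0.349, 1.639]
force: [-1.3, 0.1, -0.4]
grip_width: 0.0852
grip_force: 0.0
```

```bash
python3 - <<'E'
from h import *
import pickle
o=observe(); print(o['force'].round(1),o['position'].round(4))
D0=pickle.load(open('D0.pkl','rb')); D={n:cam(n) for n in ['scene','side','wrist']}
pickle.dump((o,D),open('D7.pkl','wb'))
c=np.r_[S0+[0,0],.008+.085]; t=0
F=fr(YS); M=np.c_[F@[0,0,1],F@[-1,0,0],F@[0,-1,0]]
for n in PTS:
    w=c+M@np.array(PTS[n]); print(n,*[f"{k} {proj(D[k],w).round(0)}" for k in D])
# changed region vs. first scene image around the stand
for k in ('scene','side'):
    df=cv2.absdiff(cv2.GaussianBlur(D[k]['img'],(3,3),0),cv2.GaussianBlur(D0[k]['img'],(3,3),0)).max(2)>30
    p=proj(D[k],c).astype(int); x0,y0=p[0]-22,p[1]-32; sub=df[y0:p[1]+32,x0:p[0]+22]
    print(k,(x0,y0)); print('\n'.join(''.join('#' if v else '.' for v in r) for r in sub[::2]))
E
```

```text
[-1.3  0.1 -0.4] [0.5373 0.1714 0.2496]
footbackR +x-y scene [325. 240.] side [185. 231.] wrist [263. 206.]
footback +x+y scene [339. 241.] side [174. 240.] wrist [263. 179.]
toe -y scene [324. 225.] side [198. 242.] wrist [224. 206.]
toe +y scene [338. 226.] side [188. 251.] wrist [224. 179.]
top +x-y scene [333. 199.] side [178. 191.] wrist [269. 202.]
top +x+y scene [349. 200.] side [166. 200.] wrist [269. 154.]
top -x+y scene [348. 191.] side [173. 206.] wrist [233. 154.]
top -x-y scene [332. 191.] side [186. 197.] wrist [233. 202.]
scene (np.int64(313), np.int64(184))
........##################..................
........##################..................
.......####################.................
......#####################.................
.....#######################..##............
....#########################.....##########
....#########################.....##########
...##########################.....##########
..##########################################
..##########################################
...#########################################
....#####################
[... 1695 characters left out ...]
#######...#####...#######
###########################...###..##..#####
############....###########...###...##..####
##########.......#########....###.........##
#########........####.############.....##...
.#########.............#########....###.....
..########............######.....##.....####
#...#####.............#####..##.....#####...
##...#..................####...########...##
####.........#.##...#......#########........
#######.##########...###.....#####..........
#####..#############....#...................
#...#######.##########.....................#
..######...#############................####
#####...######..##########............######
###..#######...##############......#######..
```

```bash
python3 - <<'E'
from h import *
import pickle
o,D=pickle.load(open('D7.pkl','rb')); g=cv2.cvtColor(D['wrist']['img'],cv2.COLOR_RGB2GRAY)
for r in (165,180,195): print(r,list(zip(range(216,290,3),g[r,216:290:3].tolist())))
for c in (242,252,262): print(c,list(zip(range(140,225,3),g[140:225:3,c].tolist())))
E
```

```text
165 [(216, 164), (219, 161), (222, 168), (225, 145), (228, 161), (231, 161), (234, 138), (237, 173), (240, 172), (243, 175), (246, 171), (249, 170), (252, 174), (255, 172), (258, 173), (261, 171), (264, 174), (267, 174), (270, 153), (273, 162), (276, 162), (279, 129), (282, 134), (285, 136), (288, 174)]
180 [(216, 137), (219, 139), (222, 139), (225, 171), (228, 173), (231, 170), (234, 114), (237, 127), (240, 132), (243, 132), (246, 134), (249, 128), (252, 137), (255, 135), (258, 137), (261, 134), (264, 135), (267, 141), (270, 106), (273, 164), (276, 148), (279, 138), (282, 141), (285, 133), (288, 137)]
195 [(216, 139), (219, 137), (222, 173), (225, 174), (228, 172), (231, 141), (234, 99), (237, 130), (240, 131), (243, 133), (246, 135), (249, 136), (252, 128), (255, 138), (258, 135), (261, 135), (264, 141), (267, 137), (270, 103), (273, 162), (276, 146), (279, 136), (282, 135), (285, 140), (288, 133)]
242 [(140, 162), (143, 163), (146, 160), (149, 162), (152, 155), (155, 146), (158, 165), (161, 172), (164, 171), (167, 172), (170, 168), (173, 131), (176, 127), (179, 132), (182, 132), (
[... 169 characters left out ...]
 [(140, 157), (143, 157), (146, 158), (149, 156), (152, 142), (155, 126), (158, 164), (161, 175), (164, 174), (167, 171), (170, 173), (173, 132), (176, 134), (179, 134), (182, 127), (185, 133), (188, 132), (191, 133), (194, 135), (197, 136), (200, 134), (203, 116), (206, 57), (209, 155), (212, 169), (215, 171), (218, 174), (221, 173), (224, 172)]
262 [(140, 165), (143, 163), (146, 165), (149, 166), (152, 165), (155, 166), (158, 162), (161, 174), (164, 176), (167, 172), (170, 173), (173, 170), (176, 133), (179, 137), (182, 136), (185, 138), (188, 130), (191, 133), (194, 138), (197, 134), (200, 140), (203, 116), (206, 51), (209, 153), (212, 165), (215, 171), (218, 175), (221, 171), (224, 171)]
```

The magazine's top face in the wrist image is at x 234–270, y 156–204, against 233–269, 154–202 predicted for standing upright on the floor. I'm handing in.

```bash
python3 -c "
from h import *
print(sign_off())"
```

```text
the job is handed in; nothing more can be done
None
```

The job is handed in at about 26 s of robot time: the full magazine (about 370 g by lift) was propped on the rest, retaken by its top end, tipped in toe first and lowered until it stood upright on the well floor; the empty magazine and the other items were not touched.

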